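Lift the swing basket out of the rinse stand

TASK

The rinsed rings are ready to dry: swing the keeper bar of the rinse stand out to the side so that it no longer locks the basket, then lift the swinging basket off its pivot slots from under the spray hood without letting it swing, tip or spill the rings. Set it down gently, upright, on the middle of the marble tile and let go, with the keeper left open and the bottle and jars around left where they stand.

Things in the scene. Friction and masses are not known exactly. Their poses are not given: they have to be found in the camera images.
- stand_seat (a point): Middle of the pivot line of the fixed steel rinse stand, 94 mm above the bench. Axes of the stand: x to its back, y left along the pivot line, z up; its open front (-x) faces the robot's right. Uprights at y = -51 to -43 and 43 to 51 mm; each has an open slot 11 mm wide, 20 mm deep, leaning 35 degrees to the front: a pin leaves it forward and up along (-0.574, 0, 0.819). Pan below: 150 x 150 mm.
- hood_lip (a point): Middle of the lower front edge of the stand's spray hood, 180 mm above and 15 mm in front of the pivot line. The hood is a flat steel roof from here 100 mm back to the back plate, 120 mm wide, above the basket's grip: a hand must reach the grip leaning about 35 degrees (30 to 45), wrist towards the stand's front (-x). Top of the stand: 300 mm above the bench.
- basket_pivot (a point): Middle of the basket's pivot line, 46 mm above its underside; lies at stand_seat while it hangs in the stand. The basket is a perforated steel open box 56 (x) x 80 (y) x 50 mm high, 0.13 to 0.25 kg, with an 8 mm brass pin on either side reaching to y = -62 and +62 mm. It hangs level and turns freely on the pins. Three rings lie loose on its floor.
- basket_grip (a point): Centre of the basket's grip, 94 mm above its underside: an upright black block 26 (x) x 10 (y) x 44 mm high (71 to 115 mm above the underside), free on all sides above a low steel arch whose top is 72 mm above the underside. Grasp it across its 10 mm, along the basket's y. Axes: y along the pins, z up, x to the stand's back.
- basket_foot (a point): Centre of the basket's flat underside (56 x 80 mm). Axes as basket_grip.
- keeper (a joint): Angle of the keeper, a flat steel bar that turns level about an upright post on the stand's left (+y) side, nearer the robot. 0 to 0.1: locking, the bar lies over the end of the left pivot pin; grows as the knob end swings outwards, away from the stand (clockwise from above), stop at 1.5 rad. Above 0.6 rad it is well clear. Light friction (0.03 N m): it stays where it is left.
- keeper_knob (a point): Middle of the keeper's knob: upright dark pin, 12 mm diameter, standing 15 mm above and 15 mm below this point, at the front end of the bar, 100 mm from the keeper's turning axis.
- keeper_pivot (a point): Point on the keeper's vertical turning axis at the height of keeper_knob; 40 mm behind and 57 mm to the left of the pivot line's middle.
- tile_top (a point): Centre of the top of the white marble tile (fixed, lying flat on the bench), 62 mm (x) x 105 mm (y), 8 mm thick.
- gem_ring_0: Gem ring number 0, about 18 x 22 x 5 mm, lying in the basket; origin at its underside's centre.
- gem_ring_1: Gem ring number 1, about 18 x 22 x 5 mm, lying in the basket; origin at its underside's centre.
- gem_ring_2: Gem ring number 2, about 18 x 22 x 5 mm, lying in the basket; origin at its underside's centre.
- glue_bottle: Small bottle with a pointed nozzle, 31 mm diameter, 94 mm high; a bystander; origin at the centre of its underside.
- gem_jar_1: Small round gem jar, 29 mm diameter, 18 mm high; a bystander; origin at the centre of its underside.
- flux_jar: Ceramic-looking jar with knob lid, 55 mm diameter, 60 mm high; a bystander; origin at the centre of its underside.
There are look-alikes about, which are no part of the job. Of the things that look like the part that bears tile_top, the smaller one is meant. Of the things shaped like the part that bears basket_pivot, the bare steel one is meant.

How it is judged:
By the outcome, as a careful person would: the job done as asked, in the order asked, and still so for the second after the job is handed in, with the robot touching nothing.
It also fails if it takes over 64 s, if anything falls off the work surface, if the arm or the gripper's body presses on something with over 40 N, if the wrist force passes 120 N, or if a joint passes its speed limit or range.

ROBOT

A 7-joint arm with a two-finger parallel gripper is mounted at the origin on a cart in front of the work surface, level with it; the furniture and walls round the work are solid. World frame = base frame: x ahead of the robot, y to its left, z up, the work surface at z = 0. Lengths are in mm, angles in rad, forces in N, time in s.
With the tool pointing down it reaches from about 400 to 875 mm from the base axis. Payload 4.4 kg.
Tool frame: the origin (TCP) lies on the centre line of the jaws, within the pads' length; the fingertips stand 11 mm ahead of it and the grasp point (between the pads) lies 8 mm behind it (ctrl.tips_ahead is the distance from the TCP to the fingertips, in mm); z points along the fingers, y is the line along which they close (so a half turn about z gives the same grasp; the last joint's range is limited). The gripper opens to 85 mm and grips with 20 to 120 N. Pads are 22 mm wide; open, the fingers measure 114 mm over their backs; the gripper's body (76 mm by 85 mm) begins 54 mm behind the grasp point. The pads swing forward as they close: fully open they stand 13 mm farther back than shut.
Start: joints at [1.187, 0.628, 0.038, 1.517, -0.027, 0.996, -0.02], TCP at [203.138, -617.457, 242.313] pointing down, gripper open.
Joint ranges: [-3.06, 3.06], [-0.37, 2.12], [-1.25, 1.32], [0.18, 2.47], [-1.1, 4.24], [0.23, 1.98], [-2.94, 2.94]. Speed limits (rad/s): [2.57, 2.57, 3.14, 3.14, 3.14, 3.14, 3.14].

INTERFACE

Orientations are given as [roll, pitch, yaw] about the fixed x, y, z axes, in that order (R = Rz(yaw) Ry(pitch) Rx(roll)).
In Python, from cell import ctrl, eyes, job gives the robot as it stands. The module is installed in compiled form; this text tells all that it offers.
- The arm moves only by the tool carry_out, never from a script. Its argument "moves" is a list of rows, each an object of numbers: "tx", "ty", "tz": the shift along the tool's x, y, z as a fraction of full scale; "twist": the turn about the tool's z as a fraction of full scale; "fingers": the opening, from 0 (shut) to 1 (fully open). In form: [{"tx": .., "ty": .., "tz": .., "twist": .., "fingers": ..}, ...]. A call has 1 to 12 rows; each row shifts and turns the commanded pose from where the row before left it, along the tool's axes as they then stand; what a row does not reach is not made up. Full scale, the value 1, is 0.3 m for a shift and pi rad for a turn. A row lasts 1/8 s, in which the tool goes at most 62.5 mm and 10.7 degrees, less where a joint would pass 70% of its speed; a pose out of reach is approached as far as the arm can. A call with a number of a shift or a turn outside -1 to 1 is refused whole. A call with a gripper value outside its range is refused whole. The fingers move at their own pace and stop on an object; the grip force is fixed at half the most. Time passes only in rows, so rows that do not move let the fingers close. It gives the time, the measured TCP pose, the force, the opening and the grip force at its end, in the units of the state.
- ctrl.read_state(): the state, without advancing time (a new reading comes with each control period).
- eyes.get_image(name): name is "scene" or "top"; returns a dict with "color" (480x640x3 uint8, blue, green, red), "fovy" (degrees; the focal length in pixels is half the picture's height over the tangent of half this angle, whatever the lens; pixels are square), "cx", "cy" (the principal point, pixels), "world_from_camera" (4x4, takes a point from camera to world coordinates). Camera axes: x right, y up, looking along -z (the intrinsics and any distortion apply to the point x, -y, -z); pixel columns grow to the right and rows downward; lengths in mm; the calibration is good to about 2 mm. A picture is of the moment at which its call begins. There is no depth.
- job.finish_job(): hands the job in; it is judged then, once.
The state is a dict: "clock": time; "qpos": joint angles; "qd": joint speeds; "tau": joint torques, N m; "eef_pos": TCP position; "tool_rot": TCP orientation; "force": force on the tool from outside, world axes, zero at the start; "torque": the same for the moment, N m; "width": finger opening in mm; "gripper_force": force on a finger pad.
Only numpy, scipy, OpenCV 4.12 (cv2) and the standard library are available. Lean on these libraries where they do the work, as an engineer would, in place of code of your own. Each camera call takes 0.05 s, during which the arm holds its last target. There are 200 camera calls.

## Working session

There is one attempt and no reset: what is moved stays moved. The work goes in short steps, Python scripts to look and compute and a tool call to move; the robot and the scene stay as the last step left them, time stands still between calls to the robot, and variables do not carry over. Pictures are saved under pics/ and viewed, at most 10 in all, crops included, and the job is handed in when it is done.

Besides the shell and the picture viewer there is one more tool, called after "Call:" by a JSON object that holds its "method" and its "body". carry_out: Moves the arm, as the interface text tells. Its arguments: {"type":"object","properties":{"moves":{"type":"array","items":{"type":"object","properties":{"tx":{"type":"number","minimum":-1,"maximum":1},"ty":{"type":"number","minimum":-1,"maximum":1},"tz":{"type":"number","minimum":-1,"maximum":1},"twist":{"type":"number","minimum":-1,"maximum":1},"fingers":{"type":"number"}}}}},"required":["moves"]}

```bash
mkdir -p pics; python3 - <<'E'
from cell import ctrl, eyes
import cv2
s=ctrl.read_state(); print({k:s[k] for k in('clock','eef_pos','tool_rot','width','force')},ctrl.tips_ahead)
for n in('scene','top'):
    i=eyes.get_image(n); cv2.imwrite(f'pics/{n}0.png',i['color']); print(n,i['fovy'],i['cx'],i['cy'],i['world_from_camera'],[k for k in i])
E
```

```text
{'clock': 0.0, 'eef_pos': array([ 202.94878982, -616.88154815,  241.39636983]), 'tool_rot': array([-3.13973648e+00,  4.26169883e-05,  3.17849980e-01]), 'width': 85.29381549723676, 'force': array([ 0.29638883, -0.45133624, -0.03557418])} 11.0
scene 48.26783870015903 324.10272378564105 233.461248244646 [[-8.80844933e-01  2.99609020e-01 -3.66533272e-01 -1.89679252e+01]
 [-4.73174514e-01 -5.81351167e-01  6.61918953e-01  1.08574521e+03]
 [-1.47676569e-02  7.56482159e-01  6.53847582e-01  1.18256688e+03]
 [ 0.00000000e+00  0.00000000e+00  0.00000000e+00  1.00000000e+00]] ['color', 'fovy', 'cx', 'cy', 'world_from_camera']
top 53.44231929928804 320.27005163117224 238.9845314826653 [[ 3.37571738e-01  8.77411250e-01 -3.40873611e-01  1.27470655e+02]
 [-9.41240070e-01  3.18719510e-01 -1.11736319e-01 -6.71636069e+01]
 [ 1.06043675e-02  3.58562925e-01  9.33445326e-01  1.25759899e+03]
 [ 0.00000000e+00  0.00000000e+00  0.00000000e+00  1.00000000e+00]] ['color', 'fovy', 'cx', 'cy', 'world_from_camera']
```

View pics/scene0.png

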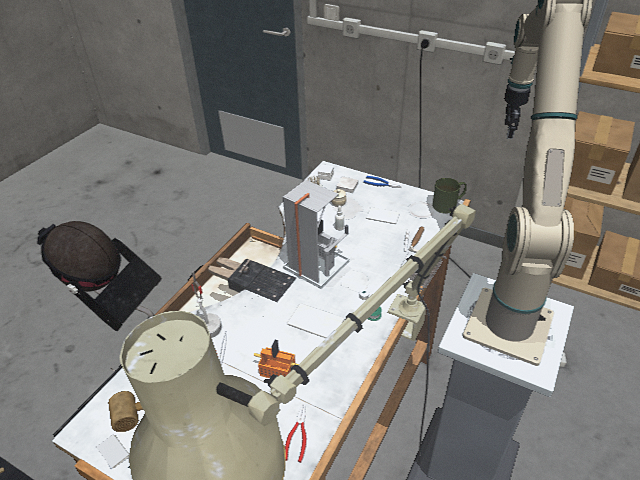

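View pics/top0.png

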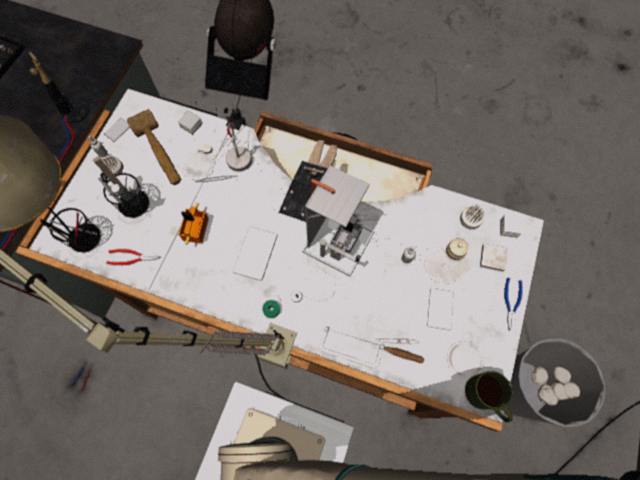

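The scene view shows the stand's back at about (315,235), with the lamp arm in front of it. In the top view the stand is at (345,235) and the basket at (347,237). There are several white tiles: (256,253) large, (440,308) smaller, and (350,345), which is only an outline. I'll crop these closer.

```bash
cat > h.py <<'E'
import numpy as np, cv2
from cell import ctrl, eyes
class Cam:
    def __init__(s,n):
        i=eyes.get_image(n); s.im=i['color']; s.f=240/np.tan(np.radians(i['fovy']/2)); s.c=np.array([i['cx'],i['cy']]); s.T=np.array(i['world_from_camera'])
    def ray(s,u,v):
        d=np.array([(u-s.c[0])/s.f,-(v-s.c[1])/s.f,-1]); return s.T[:3,3],s.T[:3,:3]@d
    def atz(s,u,v,z):
        o,d=s.ray(u,v); return o+d*(z-o[2])/d[2]
    def proj(s,p):
        q=s.T[:3,:3].T@(np.asarray(p,float)-s.T[:3,3]); return s.c+s.f*np.array([q[0],-q[1]])/-q[2]
    def crop(s,x0,y0,w,h,k,fn,grid=10):
        c=cv2.resize(s.im[y0:y0+h,x0:x0+w],None,fx=k,fy=k,interpolation=cv2.INTER_CUBIC)
        for x in range(x0-x0%-grid,x0+w,grid):
            cv2.line(c,(int((x-x0)*k),0),(int((x-x0)*k),4),(0,0,255),1); cv2.putText(c,str(x),(int((x-x0)*k)+1,13),0,.35,(0,0,255))
        for y in range(y0-y0%-grid,y0+h,grid):
            cv2.line(c,(0,int((y-y0)*k)),(4,int((y-y0)*k)),(0,0,255),1); cv2.putText(c,str(y),(5,int((y-y0)*k)+4),0,.35,(0,0,255))
        cv2.imwrite(fn,c)
E
python3 - <<'E'
from h import *
c=Cam('top'); c.crop(290,155,100,125,4.8,'pics/t1.png')
c2=Cam('top').crop(400,200,130,150,4,'pics/t2.png')
s=Cam('scene');s.crop(270,160,130,170,3.5,'pics/s1.png')
a=cv2.imread('pics/t1.png');b=cv2.imread('pics/s1.png')
m=np.zeros((600,800,3),np.uint8)
a=cv2.resize(a,(480,600));m[:,:480]=a
b=cv2.resize(b,None,fx=320/b.shape[1],fy=320/b.shape[1],interpolation=cv2.INTER_AREA);m[:b.shape[0],480:]=b
cv2.imwrite('pics/m1.png',m)
E
```

```text
(no output)
```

View pics/m1.png

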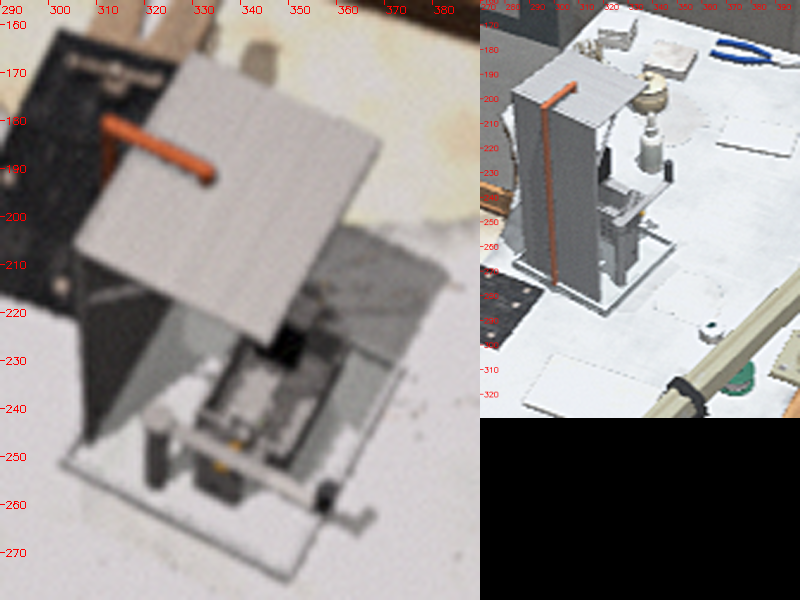

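View pics/t2.png

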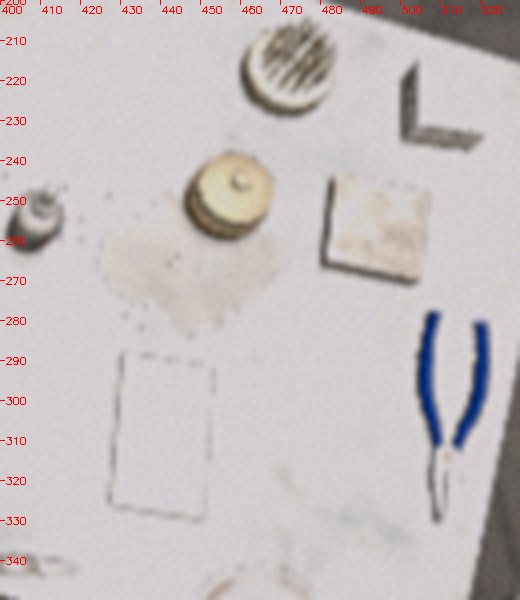

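```bash
python3 - <<'E'
from h import *
np.set_printoptions(precision=1,suppress=True)
c=Cam('top')
P=[c.atz(u,v,8) for u,v in[(302.9,251.5),(349.8,275.4),(374.4,232.5)]]
print(P,[np.linalg.norm(P[0]-P[1]),np.linalg.norm(P[1]-P[2])])
d=P[0]-P[1];print('yaw x_s',np.arctan2(d[1],d[0])); d=P[1]-P[2];print('yaw y_s',np.arctan2(d[1],d[0]),(P[0]+P[2])/2)
for z in(8,):
  T=[c.atz(u,v,z) for u,v in[(430.5,287.5),(453.5,292),(449.8,330),(427,326)]]
  print(T,[np.linalg.norm(T[i]-T[i-1]) for i in range(4)],np.mean(T,0)); d=T[0]-T[3];e=T[1]-T[0];print(np.arctan2(d[1],d[0]),np.arctan2(e[1],e[0]))
T=[c.atz(u,v,8) for u,v in[(246,226),(278,236),(266,280),(233,270)]];print('big',[np.linalg.norm(T[i]-T[i-1]) for i in range(4)],np.mean(T,0))
# hood front edge corners / roof
for u,v in[(306,206),(346.5,227),(369,185.5),(332,166)]: print('roof',c.atz(u,v,300))
print('knob',c.atz(358,256,129),c.atz(358,256,114),'kpost',c.atz(322.5,240.5,120))
print('bottle',c.atz(409,247,94),'jar',c.atz(456,248,50))
E
```

```text
[array([532.2, 115.2,   8. ]), array([511.1, -29.3,   8. ]), array([654.5, -54.8,   8. ])] [np.float64(146.05607756665393), np.float64(145.67384168942738)]
yaw x_s 1.42538331560039
yaw y_s 2.965925959801158 [593.4  30.2   8. ]
[array([ 553.2, -245.8,    8. ]), array([ 562.3, -307.6,    8. ]), array([ 459. , -323.4,    8. ]), array([ 448.9, -264.2,    8. ])] [np.float64(105.97346897184536), np.float64(62.4797932387201), np.float64(104.42203897576636), np.float64(60.02570887654224)] [ 505.9 -285.3    8. ]
0.17455903023841468 -1.4254933205659115
big [np.float64(133.37031702455155), np.float64(96.32576257002349), np.float64(131.50412933896746), np.float64(95.48826763818954)] [484.7 236.8   8. ]
roof [539.9 103.5 300. ]
roof [522.9   3.3 300. ]
roof [636.  -12.1 300. ]
roof [654.6  82.6 300. ]
knob [528.9 -36.3 129. ] [534.2 -35.9 114. ] kpost [540.9  62.3 120. ]
bottle [ 610.2 -152.6   94. ] jar [ 669.1 -276.2   50. ]
```

Look-alikes: the tile at (440,308) measures 62x105, while the one at (256,253) is the larger decoy. The steel basket hangs in the stand at (345,240), and the black wire ones are at (130,200) and (80,235). The moves offer no tilt, so I'll test how the arm behaves at its limits in free space, which also gives me data for a kinematic model.

Call:
{"method": "carry_out", "body": {"moves": [{"tx":-0.19,"ty":-0.06},{"tx":-0.19,"ty":-0.06},{"tx":-0.19,"ty":-0.06},{"tx":-0.19,"ty":-0.06},{"tx":-0.19,"ty":-0.06}]}}

```text
validation failed for argument at $.mo...
```

```bash
python3 - <<'E'
from h import *
np.set_printoptions(precision=4,suppress=True)
s=ctrl.read_state(); print(s['clock'],s['qpos'],s['eef_pos'],s['tool_rot'])
from scipy.optimize import least_squares
t,o=Cam('top'),None
s=Cam('scene')
k=lambda u,v:None
# triangulate
def tri(a,b):
    o1,d1=t.ray(*a);o2,d2=s.ray(*b);A=np.c_[d1,-d2];x=np.linalg.lstsq(A,o2-o1,rcond=None)[0];p,q=o1+d1*x[0],o2+d2*x[1];return (p+q)/2,np.linalg.norm(p-q)
print('knob top',tri((357.8,254.8),(346.8,226.5)))
# fit stand: x,y,yaw, zroof, zknob, pan centre offset
obs=[('roof',-15,60,(346.5,227)),('roof',-15,-60,(369,185.5)),('roof',85,60,(306,206)),('roof',85,-60,(332,166)),('pan',75,75,(302.9,251.5)),('pan',-75,75,(349.8,275.4)),('pan',-75,-75,(374.4,232.5)),('knob',-60,57,(357.8,255))]
def res(p,full=False):
    x,y,w,zr,zk,px=p;r=[]
    for n,a,b,uv in obs:
        z={'roof':zr,'pan':3,'knob':zk}[n]
        if n=='pan':a=a+px
        P=[x+np.cos(w)*a-np.sin(w)*b,y+np.sin(w)*a+np.cos(w)*b,z];r+=list(t.proj(P)-uv)
    return r
f=least_squares(res,[593,10,1.41,280,120,10]);print(f.x);print(np.reshape(f.fun,(-1,2)))
E
```

```text
0.3 [ 1.1872  0.6288  0.0385  1.5177 -0.027   0.9963 -0.02  ] [ 203.0696 -617.282   241.9854] [-3.141  -0.      0.3177]
knob top (array([526.0472, -35.4784, 135.0365]), np.float64(6.740815623671477))
[593.7154  12.8206   1.4047 276.683  139.6222  18.666 ]
[[-1.3237 -0.2319]
 [ 0.7215 -0.5701]
 [ 0.2281  0.65  ]
 [-0.2632  0.1227]
 [-0.3852 -0.6259]
 [ 0.1571  0.8625]
 [ 0.3269 -0.4882]
 [ 0.6437  0.1681]]
```

Call:
{"method": "carry_out", "body": {"moves": [{"tx":-0.19,"ty":-0.06,"tz":0,"twist":0,"fingers":1},{"tx":-0.19,"ty":-0.06,"tz":0,"twist":0,"fingers":1},{"tx":-0.19,"ty":-0.06,"tz":0,"twist":0,"fingers":1},{"tx":-0.19,"ty":-0.06,"tz":0,"twist":0,"fingers":1},{"tx":-0.19,"ty":-0.06,"tz":0,"twist":0,"fingers":1}]}}

```text
clock: 1.02
eef_pos: [-97.6, -621.0, 242.5]
tool_rot: [3.141, 0.0, 0.318]
force: [-0.1, -1.0, 0.2]
width: 85.6
gripper_force: 0.0
```

```bash
python3 - <<'E'
from h import *
np.set_printoptions(precision=4,suppress=True)
s=ctrl.read_state(); print(s['clock'],s['qpos'],s['eef_pos'],s['tool_rot'])
E
```

```text
1.025 [ 1.6594  0.596   0.0373  1.5818 -0.0256  0.9637  0.452 ] [ -97.5555 -620.9652  242.5126] [3.141  0.0001 0.318 ]
```

Call:
{"method": "carry_out", "body": {"moves": [{"tx":0.084,"ty":-0.163,"tz":0,"twist":0,"fingers":1},{"tx":0.084,"ty":-0.163,"tz":0,"twist":0,"fingers":1},{"tx":0.084,"ty":-0.163,"tz":0,"twist":0,"fingers":1},{"tx":0.084,"ty":-0.163,"tz":0,"twist":0,"fingers":1}]}}

```text
clock: 1.52
eef_pos: [-60.9, -402.1, 242.4]
tool_rot: [3.141, 0.0, 0.318]
force: [-0.1, -0.3, 0.2]
width: 85.5
gripper_force: 0.0
```

```bash
cat > st.py <<'E'
from h import *
np.set_printoptions(precision=4,suppress=True)
s=ctrl.read_state(); print(s['clock'],s['qpos'],s['eef_pos'],s['tool_rot'],s['force'])
E
python3 st.py
```

```text
1.525 [ 1.6265  0.2866  0.0325  2.1513 -0.0144  0.7033  0.4155] [ -60.8649 -402.066   242.441 ] [3.141  0.0002 0.3176] [-0.081  -0.2716  0.2049]
```

Call:
{"method": "carry_out", "body": {"moves": [{"tx":0.084,"ty":-0.163,"tz":0,"twist":0,"fingers":1},{"tx":0.084,"ty":-0.163,"tz":0,"twist":0,"fingers":1}]}}

```text
clock: 1.78
eef_pos: [-43.5, -293.5, 242.4]
tool_rot: [3.141, 0.0, 0.318]
force: [-0.6, 0.3, 1.0]
width: 85.3
gripper_force: 0.0
```

```bash
python3 st.py
```

```text
1.775 [ 1.6004  0.127   0.0259  2.388  -0.0057  0.6258  0.3777] [ -43.5226 -293.49    242.4331] [3.1408 0.0002 0.3177] [-0.5556  0.3334  0.9695]
```

```bash
python3 - <<'E'
import numpy as np
np.set_printoptions(precision=2,suppress=True)
D=[(.6288,1.5177,.9963,203.07,-617.28,241.99),(.596,1.5818,.9637,-97.5555,-620.9652,242.5126),(.2866,2.1513,.7033,-60.8649,-402.066,242.441),(.127,2.388,.6258,-43.52,-293.49,242.433)]
A=[];b=[]
for q2,q4,q6,x,y,z in D:
    A.append([np.sin(q2),np.sin(q2+q4),0,np.cos(q2)]);b.append(np.hypot(x,y))
    A.append([np.cos(q2),np.cos(q2+q4),1,-np.sin(q2)]);b.append(z)
A=np.array(A);b=np.array(b)
for n in(3,4):
    s=np.linalg.lstsq(A[:,:n],b,rcond=None);print(s[0],A[:,:n]@s[0]-b)
    # r offset
B=np.c_[A[:,:3],[1,0]*4];s=np.linalg.lstsq(B,b,rcond=None);print(s[0],B@s[0]-b)
B=np.c_[A[:,:3],[x for q2,q4,*_ in D for x in(np.cos(q2+q4),-np.sin(q2+q4))]];s=np.linalg.lstsq(B,b,rcond=None);print(s[0],B@s[0]-b)
E
```

```text
[556.7  384.83   1.6 ] [ 0.41  0.32 -0.    0.29 -0.27 -0.27 -0.53 -0.34]
[556.12 383.79   1.89   1.2 ] [ 0.17 -0.   -0.19  0.02  0.04 -0.08 -0.02  0.06]
[556.56 382.11  -0.11   2.12] [ 0.17 -0.02 -0.19  0.03  0.05 -0.03 -0.02  0.02]
[558.9  381.08  -5.    -2.9 ] [ 0.14 -0.02 -0.19  0.04  0.14 -0.01 -0.1  -0.01]
```

```bash
python3 - <<'E'
from h import *
np.set_printoptions(precision=0,suppress=True)
c=Cam('top');print('bin',c.atz(560,380,-300),c.atz(560,380,-700),'cart',c.atz(235,384,-20),c.atz(354,428,-20),'bench corner',c.atz(500,428,0),c.atz(20,250,0),c.atz(543,218,0))
print(c.crop(300,330,340,150,2.3,'pics/t3.png',20))
E
```

```text
bin [ 506. -754. -300.] [ 603. -930. -700.] cart [144. 157. -20.] [ 148. -164.  -20.] bench corner [ 269. -501.    0.] [271. 857.   0.] [ 868. -500.    0.]
None
```

Call:
{"method": "carry_out", "body": {"moves": [{"tx":-0.075,"ty":0.145,"tz":0,"twist":0,"fingers":1},{"tx":-0.075,"ty":0.145,"tz":0,"twist":0,"fingers":1},{"tx":-0.075,"ty":0.145,"tz":0,"twist":0,"fingers":1},{"tx":-0.075,"ty":0.145,"tz":0,"twist":0,"fingers":1},{"tx":0,"ty":0,"tz":0.16,"twist":0,"fingers":1},{"tx":0,"ty":0,"tz":0.16,"twist":0,"fingers":1},{"tx":0,"ty":0,"tz":0.16,"twist":0,"fingers":1},{"tx":0,"ty":0,"tz":0.16,"twist":0,"fingers":1}]}}

```text
clock: 2.82
eef_pos: [-75.0, -489.2, 49.0]
tool_rot: [3.14, 0.001, 0.318]
force: [0.2, -1.2, -0.4]
width: 85.2
gripper_force: 0.0
```

```bash
python3 st.py
```

```text
2.825 [ 1.6556  0.7351  0.0157  2.0909 -0.0342  0.3145  0.4468] [ -74.9736 -489.2338   48.9655] [3.1403 0.0005 0.3178] [ 0.2231 -1.2172 -0.3566]
```

Call:
{"method": "carry_out", "body": {"moves": [{"tx":0,"ty":0,"tz":0.12,"twist":0,"fingers":1},{"tx":0,"ty":0,"tz":0.12,"twist":0,"fingers":1},{"tx":0,"ty":0,"tz":0.12,"twist":0,"fingers":1}]}}

```text
clock: 3.2
eef_pos: [-79.2, -480.3, -19.1]
tool_rot: [-3.113, 0.003, 0.32]
force: [-0.1, 0.8, -0.7]
width: 85.9
gripper_force: 0.0
```

```bash
python3 st.py
```

```text
3.2 [ 1.7561  0.8732 -0.1338  2.0933  0.5241  0.2356 -0.0958] [ -79.2043 -480.2823  -19.0662] [-3.1126  0.0032  0.32  ] [-0.1306  0.8009 -0.7176]
```

Call:
{"method": "carry_out", "body": {"moves": [{"tx":0,"ty":0,"tz":0.15,"twist":0,"fingers":1},{"tx":0,"ty":0,"tz":0.15,"twist":0,"fingers":1},{"tx":0,"ty":0,"tz":0.15,"twist":0,"fingers":1}]}}

```text
clock: 3.58
eef_pos: [-85.3, -475.0, -111.0]
tool_rot: [-3.1, 0.01, 0.321]
force: [-1.3, -0.8, -0.4]
width: 85.4
gripper_force: 0.0
```

```bash
python3 st.py
```

```text
3.575 [ 1.8322  1.0693 -0.2345  2.0645  1.349   0.2386 -0.8821] [ -85.2827 -475.0189 -110.9682] [-3.0997  0.0097  0.3212] [-1.271  -0.8406 -0.3521]
```

Call:
{"method": "carry_out", "body": {"moves": [{"tx":0,"ty":0,"tz":-0.15,"twist":0,"fingers":1},{"tx":0,"ty":0,"tz":-0.15,"twist":0,"fingers":1}]}}

```text
clock: 3.82
eef_pos: [-82.0, -475.4, -22.5]
tool_rot: [-3.092, 0.005, 0.323]
force: [-0.4, -1.5, 0.6]
width: 85.6
gripper_force: 0.0
```

```bash
python3 st.py
```

```text
3.825 [ 1.9673  0.9237 -0.4549  2.0826  1.0488  0.4457 -0.5878] [ -82.0397 -475.4478  -22.5263] [-3.092   0.0048  0.3226] [-0.3748 -1.5345  0.5674]
```

Call:
{"method": "carry_out", "body": {"moves": [{"tx":0,"ty":0,"tz":-0.16,"twist":0,"fingers":1},{"tx":0,"ty":0,"tz":-0.16,"twist":0,"fingers":1},{"tx":0,"ty":0,"tz":-0.16,"twist":0,"fingers":1},{"tx":0.084,"ty":-0.163,"tz":0,"twist":0,"fingers":1},{"tx":0.084,"ty":-0.163,"tz":0,"twist":0,"fingers":1},{"tx":0.084,"ty":-0.163,"tz":0,"twist":0,"fingers":1},{"tx":0.084,"ty":-0.163,"tz":0,"twist":0,"fingers":1}]}}

```text
clock: 4.7
eef_pos: [-49.9, -291.5, 130.9]
tool_rot: [-3.044, -0.005, 0.329]
force: [2.6, 0.3, -1.6]
width: 86.0
gripper_force: 0.0
```

```bash
python3 st.py
```

```text
4.7 [ 2.2664  0.5943 -0.953   2.4583  0.9103  0.6285 -0.6928] [ -49.9293 -291.5255  130.9463] [-3.0443 -0.0046  0.3292] [ 2.5914  0.3307 -1.5605]
```

Call:
{"method": "carry_out", "body": {"moves": [{"tx":0.084,"ty":-0.163,"tz":0,"twist":0,"fingers":1},{"tx":0.084,"ty":-0.163,"tz":0,"twist":0,"fingers":1}]}}

```text
clock: 4.95
eef_pos: [-38.9, -248.7, 173.0]
tool_rot: [-2.999, -0.044, 0.322]
force: [-1.2, 0.4, -0.0]
width: 85.4
gripper_force: 0.0
```

```bash
python3 st.py
```

```text
4.95 [ 2.4656  0.562  -1.2467  2.4667  0.721   0.7807 -0.6101] [ -38.8851 -248.6843  172.9913] [-2.9987 -0.0443  0.3221] [-1.1597  0.3668 -0.0271]
```

```bash
cat > mv.py <<'E'
from h import *
from scipy.spatial.transform import Rotation as R
import sys
np.set_printoptions(precision=3,suppress=True)
s=ctrl.read_state(); Rm=R.from_euler('xyz',s['tool_rot']); az=1.405
def tl(d): return Rm.inv().apply(d)/300
if __name__=='__main__':
    print(s['clock'],s['qpos'],s['eef_pos'],s['tool_rot'])
    xs=np.array([np.cos(az),np.sin(az),0]); ys=np.array([-np.sin(az),np.cos(az),0])
    z=Rm.apply([0,0,1]); print('toolz in stand',[z@xs,z@ys,z[2]],'lean deg',np.degrees(np.arctan2(z@xs,-z[2])),np.degrees(np.arcsin(z@ys)),'y',Rm.apply([0,1,0])@ys,Rm.apply([0,1,0])@xs, 'r',np.hypot(*s['eef_pos'][:2]))
    print('in 100mm',tl(100*xs),'ys',tl(100*ys),'up100',tl([0,0,100.]),'F',s['force'])
    for a in sys.argv[1:]:
        d=np.array(eval(a),float); print('to',d,tl(d-s['eef_pos']))
E
python3 mv.py "[-57,-345,60]"
```

```text
4.95 [ 2.466  0.562 -1.247  2.467  0.721  0.781 -0.61 ] [ -38.885 -248.684  172.991] [-2.999 -0.044  0.322]
toolz in stand [np.float64(0.14636060939869863), np.float64(0.02800979747156369), np.float64(-0.9888346794394113)] lean deg 8.419404343178995 1.6050531005433393 y -0.4695829977664207 -0.8713496900029735 r 251.70605373985055
in 100mm [ 0.156 -0.29   0.049] ys [-0.294 -0.157  0.009] up100 [ 0.015 -0.047 -0.33 ] F [-1.16   0.367 -0.027]
to [ -57. -345.   60.] [-0.175  0.335  0.325]
```

Call:
{"method": "carry_out", "body": {"moves": [{"tx":-0.058,"ty":0.112,"tz":0.108,"twist":0,"fingers":1},{"tx":-0.058,"ty":0.112,"tz":0.108,"twist":0,"fingers":1},{"tx":-0.058,"ty":0.112,"tz":0.108,"twist":0,"fingers":1},{"tx":0.086,"ty":-0.16,"tz":0.03,"twist":0,"fingers":1},{"tx":0.086,"ty":-0.16,"tz":0.03,"twist":0,"fingers":1},{"tx":0.086,"ty":-0.16,"tz":0.03,"twist":0,"fingers":1}]}}

```text
clock: 5.7
eef_pos: [-38.7, -265.9, 72.3]
tool_rot: [-2.935, -0.069, 0.321]
force: [43.0, 2.4, 6.6]
width: 85.5
gripper_force: 0.0
```

```bash
python3 mv.py "[-57,-345,60]"
```

```text
5.7 [ 2.348  0.989 -1.247  2.465  1.133  0.96  -1.049] [ -38.657 -265.913   72.268] [-2.935 -0.069  0.321]
toolz in stand [np.float64(0.2127807131344308), np.float64(0.03603546625587355), np.float64(-0.9764352581148046)] lean deg 12.29346827210872 2.0651272406247903 y -0.47055822401052105 -0.8583639113839489 r 268.7081536438779
in 100mm [ 0.156 -0.286  0.071] ys [-0.294 -0.157  0.012] up100 [ 0.023 -0.068 -0.325] F [42.977  2.443  6.551]
to [ -57. -345.   60.] [-0.144  0.232 -0.017]
```

Call:
{"method": "carry_out", "body": {"moves": [{"tx":-0.06,"ty":0.11,"tz":-0.05,"twist":0,"fingers":1}]}}

```text
clock: 5.82
eef_pos: [-46.1, -303.1, 79.1]
tool_rot: [-2.932, -0.068, 0.326]
force: [0.8, -2.1, 0.9]
width: 85.1
gripper_force: 0.0
```

```bash
python3 mv.py "[-57,-345,60]"; python3 -c "
from h import *
Cam('scene').crop(420,0,220,370,1.6,'pics/s3.png',40)"
```

```text
5.825 [ 2.365  0.984 -1.24   2.362  1.069  1.007 -0.91 ] [ -46.124 -303.079   79.107] [-2.932 -0.068  0.326]
toolz in stand [np.float64(0.2151760958104104), np.float64(0.039354952270630524), np.float64(-0.9757819610566517)] lean deg 12.435646632904104 2.2554551365063404 y -0.47408644030049024 -0.855606684454216 r 306.5681599756462
in 100mm [ 0.157 -0.285  0.072] ys [-0.293 -0.158  0.013] up100 [ 0.023 -0.069 -0.325] F [ 0.772 -2.1    0.901]
to [ -57. -345.   60.] [-0.083  0.13   0.032]
```

View pics/s3.png

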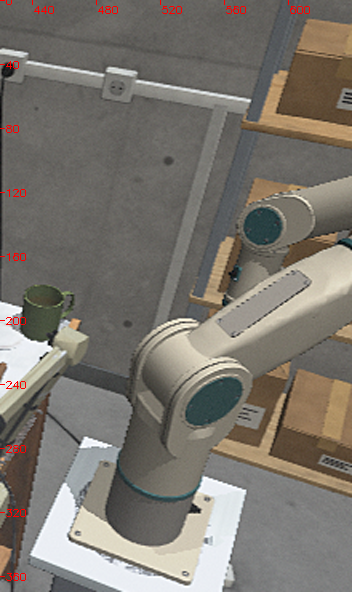

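```bash
cat > fk.py <<'E'
import numpy as np
from scipy.spatial.transform import Rotation as R
P=dict(sg=(-1,1,1,1,-1,1,1),L=[330,557,384,330,0,0])
def fk(q,p=None,pts=False):
    p=p or P; s=p['sg'];h,L1,L2,L3,e1,c7=p['L']
    A=R.from_euler('Z',s[0]*q[0])*R.from_euler('Y',q[1])
    e=np.array([0,0,h])+A.apply([e1,0,L1]); B=A*R.from_euler('ZY',[s[2]*q[2],q[3]])
    w=e+B.apply([0,0,L2]); C=B*R.from_euler('ZYZ',[s[4]*q[4],q[5],s[6]*q[6]+c7])
    t=w+C.apply([0,0,L3]); return (t,C,e,w) if pts else (t,C)
E
python3 - <<'E'
from fk import *
import itertools
from scipy.optimize import least_squares
D=[([1.1872,.6288,.0385,1.5177,-.027,.9963,-.02],[203.07,-617.28,241.99],[-3.141,0,.3177]),
([1.6594,.596,.0373,1.5818,-.0256,.9637,.452],[-97.5555,-620.9652,242.5126],[3.141,.0001,.318]),
([1.6265,.2866,.0325,2.1513,-.0144,.7033,.4155],[-60.865,-402.066,242.441],[3.141,.0002,.3176]),
([1.7561,.8732,-.1338,2.0933,.5241,.2356,-.0958],[-79.2,-480.28,-19.07],[-3.1126,.0032,.32]),
([1.8322,1.0693,-.2345,2.0645,1.349,.2386,-.8821],[-85.28,-475.02,-110.97],[-3.0997,.0097,.3212]),
([2.2664,.5943,-.953,2.4583,.9103,.6285,-.6928],[-49.93,-291.53,130.95],[-3.0443,-.0046,.3292]),
([2.466,.562,-1.247,2.467,.721,.781,-.61],[-38.885,-248.684,172.99],[-2.999,-.044,.322]),
([2.365,.984,-1.24,2.362,1.069,1.007,-.91],[-46.124,-303.079,79.107],[-2.932,-.068,.326])]
best=[]
for s3,s5,s7 in itertools.product((1,-1),repeat=3):
  for c in(0,1.57,3.14,-1.57):
    sg=(-1,1,s3,1,s5,1,s7)
    def f(x):
        r=[]
        for q,t,e in D:
            a,C=fk(q,dict(sg=sg,L=x)); r+=list((a-t))+list(300*(C.inv()*R.from_euler('xyz',e)).as_rotvec())
        return r
    o=least_squares(f,[330,557,384,330,0,c]); best.append((o.cost,sg,o.x,np.abs(o.fun).max()))
for b in sorted(best,key=lambda b:b[0])[:3]: print(b)
b=min(best,key=lambda b:b[0])
s=open('fk.py').read().split('\n'); s[2]=f"P=dict(sg={b[1]},L={[float(round(v,4)) for v in b[2]]})"; open('fk.py','w').write('\n'.join(s))
from h import *
t,s=Cam('top'),Cam('scene')
def tri(a,b):
    o1,d1=t.ray(*a);o2,d2=s.ray(*b);x=np.linalg.lstsq(np.c_[d1,-d2],o2-o1,rcond=None)[0];p,q=o1+d1*x[0],o2+d2*x[1];return (p+q)/2,np.linalg.norm(p-q)
print(tri((100,338),(262,405)),tri((280,345),(465,213)),tri((30,270),(235,393)))
E
```

```text
(np.float64(1934.40011026113), (-1, 1, -1, 1, -1, 1, -1), array([390.5100982 , 557.96732813, 363.84124318, 400.7341163 ,
        15.70557845,   1.57085183]), np.float64(28.759336099433895))
(np.float64(1934.400110261145), (-1, 1, -1, 1, -1, 1, -1), array([390.51009264, 557.96733168, 363.84124411, 400.73411501,
        15.70557472,   1.57085183]), np.float64(28.759336094259368))
(np.float64(1934.4001102611523), (-1, 1, -1, 1, -1, 1, -1), array([390.51008679, 557.96733335, 363.8412445 , 400.73411132,
        15.70557277,   1.57085183]), np.float64(28.759336110810594))
(array([269.23951558, 542.85202872, 128.90946666]), np.float64(308.4594085567989)) (array([200.70602813,  35.59945313, 367.64143959]), np.float64(59.13498267054116)) (array([302.32419797, 651.19055984, 293.23471341]), np.float64(208.0795049221009))
```

```bash
python3 - <<'E'
from h import *
t,s=Cam('top'),Cam('scene')
def tri(a,b):
    o1,d1=t.ray(*a);o2,d2=s.ray(*b);x=np.linalg.lstsq(np.c_[d1,-d2],o2-o1,rcond=None)[0];p,q=o1+d1*x[0],o2+d2*x[1];return (p+q)/2,np.linalg.norm(p-q)
print(tri((103,337),(465,213)),'clamp',t.atz(281,345,50))
o,d=s.ray(262,405)
for k in(300,400,500,600,700,800):
  p=o+d*k/np.linalg.norm(d);print(p,t.proj(p))
E
cat > fk.py <<'E'
import numpy as np
from scipy.spatial.transform import Rotation as R
SG=np.array([-1,1,-1,1,-1,1,-1])
X=[330,557,384,330,0,0,0,0,0,0,0,0,0,0,1.5708]
def fk(q,x=None):
    x=X if x is None else x; h,L1,L2,L3,e1,e2,e3,e0=x[:8]; q=SG*np.asarray(q)+np.array(x[8:15])
    A=R.from_euler('Z',q[0]);B=A*R.from_euler('Y',q[1])
    e=A.apply([e0,0,h])+B.apply([e1,0,L1]); B=B*R.from_euler('ZY',[q[2],q[3]])
    w=e+B.apply([e2,0,L2]); C=B*R.from_euler('ZY',[q[4],q[5]]); t=w+C.apply([e3,0,L3])
    return t,C*R.from_euler('Z',q[6]),e,w
E
cat > data.py <<'E'
D=[([1.1872,.6288,.0385,1.5177,-.027,.9963,-.02],[203.07,-617.28,241.99],[-3.141,0,.3177]),
([1.6594,.596,.0373,1.5818,-.0256,.9637,.452],[-97.5555,-620.9652,242.5126],[3.141,.0001,.318]),
([1.6265,.2866,.0325,2.1513,-.0144,.7033,.4155],[-60.865,-402.066,242.441],[3.141,.0002,.3176]),
([1.7561,.8732,-.1338,2.0933,.5241,.2356,-.0958],[-79.2,-480.28,-19.07],[-3.1126,.0032,.32]),
([1.8322,1.0693,-.2345,2.0645,1.349,.2386,-.8821],[-85.28,-475.02,-110.97],[-3.0997,.0097,.3212]),
([1.9673,.9237,-.4549,2.0826,1.0488,.4457,-.5878],[-82.04,-475.45,-22.53],[-3.092,.0048,.3226]),
([2.2664,.5943,-.953,2.4583,.9103,.6285,-.6928],[-49.93,-291.53,130.95],[-3.0443,-.0046,.3292]),
([2.466,.562,-1.247,2.467,.721,.781,-.61],[-38.885,-248.684,172.99],[-2.999,-.044,.322]),
([2.365,.984,-1.24,2.362,1.069,1.007,-.91],[-46.124,-303.079,79.107],[-2.932,-.068,.326])]
E
python3 - <<'E'
import fk
from fk import *
from data import D
from scipy.optimize import least_squares
m=np.array([1]*8+[.003]*7)  # regularise offsets toward X
x0=np.array(fk.X,float)
def f(x):
    r=[]
    for q,t,e in D:
        a,C,_,_=fk.fk(q,x); r+=list(a-t)+list(300*(C.inv()*R.from_euler('xyz',e)).as_rotvec())
    return np.r_[r,(x-x0)[4:8]/20,(x-x0)[8:]/.02]
o=least_squares(f,x0,x_scale=np.array([100.]*4+[10]*4+[.1]*7));print(o.cost,np.round(o.x,3));print(np.round(np.reshape(o.fun[:54],(-1,6)),1))
s=open('fk.py').read().replace(str(fk.X).replace(', ',','),str([float(round(v,4)) for v in o.x]));open('fk.py','w').write(s)
E
```

```text
(array([130.68106407, 266.87171966, 545.67877361]), np.float64(2.9542177748891247)) clamp [267.94001292  73.8257715   50.        ]
[ 86.87500112 966.21783791 928.57774507] [-834.2468708    33.98078574]
[122.15597655 926.37538056 843.91469903] [-585.71149773   81.46678828]
[157.43695198 886.53292321 759.25165299] [-411.146734    114.81971793]
[192.71792741 846.69046586 674.58860695] [-281.80693278  139.53181445]
[227.99890284 806.84800851 589.92556091] [-182.13276392  158.57589569]
[263.27987826 767.00555116 505.26251487] [-102.96801844  173.70137766]Traceback (most recent call last):
  File "<stdin>", line 6, in <module>
AttributeError: 'function' object has no attribute 'X'
```

```bash
mv fk.py kin.py; python3 - <<'E'
import kin
from kin import *
from data import D
from scipy.optimize import least_squares
x0=np.array(kin.X,float)
def f(x):
    r=[]
    for q,t,e in D:
        a,C,_,_=kin.fk(q,x); r+=list(a-t)+list(300*(C.inv()*R.from_euler('xyz',e)).as_rotvec())
    return np.r_[r,(x-x0)[4:8]/20,(x-x0)[8:]/.02]
o=least_squares(f,x0,x_scale=np.array([100.]*4+[10]*4+[.1]*7));print(o.cost,np.round(o.x,3));print(np.round(np.reshape(o.fun[:54],(-1,6)),1))
s=open('kin.py').read().replace('X=[330,557,384,330,0,0,0,0,0,0,0,0,0,0,1.5708]','X='+str([float(round(v,4)) for v in o.x]));open('kin.py','w').write(s)
E
grep ^X kin.py
```

```text
93.9720650156992 [ 3.42115e+02  5.56396e+02  3.82215e+02  3.43692e+02  1.36970e+01
 -3.64300e+00  2.33400e+00 -5.36000e+00 -4.40000e-02 -1.40000e-02
 -6.00000e-03  1.30000e-02  2.00000e-03 -5.00000e-03  1.52400e+00]
[[-3.8 -0.1 -1.3  1.7  0.6 -1. ]
 [-2.6  1.2 -1.2  1.3  1.3 -1.1]
 [ 7.9 -2.1 -0.5  1.5  0.8 -1.4]
 [ 1.8  0.2 -2.8  0.7  1.1 -0.5]
 [ 0.6  0.3 -2.2 -0.2  0.3  0.2]
 [-0.9 -0.8  0.3 -0.2  0.8  0.6]
 [ 1.9 -1.5  1.7 -1.4  1.2  0.4]
 [ 0.4 -0.3  1.9 -1.8  1.2  0.4]
 [-2.1  0.7  4.1 -1.1  0.4  2. ]]
X=[342.1153, 556.3955, 382.2145, 343.6919, 13.6971, -3.6429, 2.3335, -5.3603, -0.0441, -0.0144, -0.0065, 0.0134, 0.0018, -0.0046, 1.5236]
```

```bash
cat > sim.py <<'E'
import numpy as np, kin
from scipy.spatial.transform import Rotation as R
from scipy.optimize import least_squares
LO=np.array([-3.06,-.37,-1.25,.18,-1.1,.23,-2.94])+.004;HI=np.array([3.06,2.12,1.32,2.47,4.24,1.98,2.94])-.004
VM=np.array([2.57,2.57,3.14,3.14,3.14,3.14,3.14])*.7/8
def ik(q,t,C,wr=300,reg=2.):
    q=np.clip(q,LO+1e-3,HI-1e-3)
    def f(x):
        a,B,_,_=kin.fk(x); return np.r_[a-t,wr*(B.inv()*C).as_rotvec(),reg*(x-q)]
    return least_squares(f,q,bounds=(LO,HI)).x
def row(q,dw=(0,0,0),tw=0,tool=False):
    t,C,_,_=kin.fk(q); dw=np.array(dw,float)
    if tool: dw=C.apply(dw*300)
    n=ik(q,t+dw,C*R.from_euler('Z',tw))
    d=n-q; k=max(1,(np.abs(d)/VM).max()); return q+d/k
def desc(q,az=1.405):
    t,C,e,w=kin.fk(q);z=C.apply([0,0,1]);xs=np.array([np.cos(az),np.sin(az),0]);ys=np.array([-xs[1],xs[0],0])
    y=C.apply([0,1,0])
    return f"q{np.round(q,2)} t{np.round(t)} e{np.round(e)} w{np.round(w)} lean {np.degrees(np.arctan2(z@xs,-z[2])):.1f} side {np.degrees(np.arcsin(z@ys)):.1f} ydir {np.round([y@xs,y@ys,y[2]],2)}"
def goto(q,p,step=55,n=60,verbose=0):
    for i in range(n):
        t=kin.fk(q)[0]; d=np.array(p)-t; L=np.linalg.norm(d)
        if L<3: break
        q=row(q,d*min(1,step/L))
        if verbose and i%verbose==0: print('  ',desc(q))
    return q,i
E
python3 - <<'E'
from sim import *
q=np.array([2.365,.984,-1.24,2.362,1.069,1.007,-.91]);print(desc(q))
q,i=goto(q,[-60,-450,350]);print(i,desc(q))
for az in(-60,-20,20,50,81):
    q,i=goto(q,[450*np.cos(np.radians(az)),450*np.sin(np.radians(az)),600]);print(az,i,desc(q))
for i in range(16):
    q=row(q,[0,0,50]); 
    if i%2: print(i,desc(q))
E
```

```text
q[ 2.37  0.98 -1.24  2.36  1.07  1.01 -0.91] t[ -48. -302.   83.] e[-343. -308.  646.] w[ -44. -379.  418.] lean 12.6 side 2.4 ydir [-0.85 -0.48 -0.21]
6 q[ 2.37  0.61 -1.25  1.7   0.48  1.47 -0.21] t[ -60. -450.  350.] e[-238. -210.  795.] w[ -57. -528.  685.] lean 12.6 side 2.4 ydir [-0.85 -0.48 -0.21]
-60 7 q[ 1.75  0.42 -1.2   1.16  0.21  1.94 -0.61] t[ 225. -390.  600.] e[ -50. -221.  848.] w[ 229. -467.  935.] lean 12.6 side 2.4 ydir [-0.85 -0.48 -0.21]
-20 6 q[ 1.22  0.33 -1.19  1.25  0.08  1.78 -1.17] t[ 423. -154.  600.] e[  56. -174.  866.] w[ 427. -230.  935.] lean 12.6 side 2.4 ydir [-0.85 -0.48 -0.21]
20 6 q[ 0.72  0.21 -1.24  1.37 -0.02  1.61 -1.73] t[423. 154. 600.] e[ 83. -81. 885.] w[427.  79. 935.] lean 12.6 side 2.4 ydir [-0.85 -0.48 -0.21]
50 5 q[ 0.33  0.09 -1.25  1.44 -0.08  1.5  -2.14] t[289. 345. 600.] e[ 44. -17. 896.] w[293. 270. 936.] lean 12.6 side 2.4 ydir [-0.85 -0.48 -0.21]
81 5 q[-0.16 -0.02 -1.25  1.48 -0.08  1.45 -2.63] t[ 70. 444. 600.] e[ -9.  -1. 899.] w[ 73. 371. 936.] lean 12.6 side 2.4 ydir [-0.85 -0.48 -0.21]
1 q[-0.34  0.09 -1.25  1.16  0.06 
[... 458 characters left out ...]
[ 70. 446. 866.] e[ 25.  53. 895.] w[  65.  305. 1180.] lean 24.6 side 3.1 ydir [-0.8  -0.46 -0.39]
9 q[-1.18  0.1  -0.32  0.49 -0.01  1.98 -2.74] t[ 68. 443. 930.] e[ 23.  50. 895.] w[  57.  254. 1217.] lean 33.7 side 3.4 ydir [-0.73 -0.46 -0.52]
11 q[-1.23  0.11 -0.26  0.32 -0.02  1.98 -2.75] t[ 67. 439. 992.] e[ 22.  56. 895.] w[  50.  207. 1245.] lean 42.9 side 3.6 ydir [-0.64 -0.45 -0.63]
13 q[-1.34  0.11 -0.05  0.18 -0.12  1.95 -2.74] t[  65.  432. 1049.] e[ 17.  59. 895.] w[  43.  163. 1262.] lean 52.1 side 3.8 ydir [-0.53 -0.44 -0.73]
15 q[-1.33  0.07 -0.01  0.18 -0.17  1.82 -2.73] t[  63.  425. 1103.] e[ 11.  37. 897.] w[  36.  125. 1268.] lean 61.6 side 3.9 ydir [-0.4  -0.43 -0.81]
```

```bash
cat > plan.py <<'E'
from sim import *
S=np.array([593.7,12.8,94.]);yaw=1.405
def W(p): c,s=np.cos(yaw),np.sin(yaw); return S+np.array([c*p[0]-s*p[1],s*p[0]+c*p[1],p[2]])
if __name__=='__main__':
    q=np.array([2.365,.984,-1.24,2.362,1.069,1.007,-.91])
    for i in range(6): q=row(q,[-5,-25,45],-np.pi/18)
    print(desc(q))
    for az in(-60,-20,20,50,81):
        q,i=goto(q,[420*np.cos(np.radians(az)),420*np.sin(np.radians(az)),600]);print(az,i,desc(q))
    for i in range(30):
        q=row(q,[0,0,50])
        t,C,_,_=kin.fk(q);z=C.apply([0,0,1])
        if np.degrees(np.arccos(-z[2]))>35: break
    print(i,desc(q)); np.save('q35.npy',q)
    y=C.apply([0,1,0]);
    for p in([420,150,600],[500,-150,450],W([-100,35,150]),W([-60,40,25]),W([-5,130,25]),W([-60,40,150]),W([-60,0,150]),W([0,0,48]),W([-60,0,130]),[506,-285,250],[506,-285,105]):
        q,i=goto(q,p);print(np.round(p),i,desc(q))
E
python3 plan.py
```

```text
q[ 2.41  0.63 -1.25  1.78  0.52  1.41  0.7 ] t[ -77. -435.  319.] e[-253. -206.  789.] w[ -72. -514.  653.] lean 12.6 side 2.9 ydir [-0.14 -0.99 -0.08]
-60 8 q[ 1.83  0.36 -1.22  1.24  0.16  1.92  0.34] t[ 210. -364.  600.] e[ -58. -186.  861.] w[ 216. -442.  935.] lean 12.6 side 2.9 ydir [-0.14 -0.99 -0.08]
-20 6 q[ 1.32  0.27 -1.23  1.32  0.03  1.77 -0.21] t[ 395. -144.  600.] e[  31. -148.  876.] w[ 402. -221.  935.] lean 12.6 side 2.9 ydir [-0.14 -0.99 -0.08]
20 6 q[ 0.86  0.12 -1.25  1.42 -0.12  1.61 -0.7 ] t[395. 144. 600.] e[ 41. -52. 894.] w[401.  68. 935.] lean 12.6 side 2.9 ydir [-0.14 -0.99 -0.08]
50 4 q[ 0.57 -0.07 -1.25  1.5  -0.27  1.54 -1.  ] t[270. 322. 600.] e[-31.  22. 898.] w[276. 246. 935.] lean 12.6 side 2.9 ydir [-0.14 -0.99 -0.08]
81 5 q[ 0.3  -0.37 -1.13  1.54 -0.51  1.6  -1.18] t[ 66. 415. 600.] e[-187.   68.  864.] w[ 72. 340. 935.] lean 12.6 side 2.9 ydir [-0.14 -0.99 -0.08]
12 q[-1.46 -0.05 -0.01  0.6  -0.01  1.98 -1.77] t[ 53. 362. 946.] e[ -4. -28. 898.] w[  25.  165. 1227.] lean 35.7 side 0.8 ydir [-0.1  -0.99 -0.09]
[420 150 600] 11 q[-1.77 -0.37  1.32
[... 1119 characters left out ...]
.43 -0.69  0.59]
[594.  13. 142.] 59 q[-1.78 -0.37  1.32  2.47  1.49  0.54 -2.2 ] t[443.  10. 336.] e[  33. -196.  864.] w[233.   5. 608.] lean 8.7 side -36.9 ydir [-0.42 -0.75  0.51]
[584. -46. 224.] 59 q[-1.68 -0.37  1.32  2.44  1.59  0.54 -2.19] t[466. -37. 356.] e[  13. -199.  864.] w[239. -19. 613.] lean 4.9 side -41.4 ydir [-0.43 -0.7   0.58]
[ 506 -285  250] 59 q[-1.24 -0.37  1.32  2.43  1.59  0.54 -1.86] t[ 415. -234.  364.] e[ -72. -186.  864.] w[ 213. -120.  618.] lean -16.8 side -39.6 ydir [-0.42 -0.62  0.66]
[ 506 -285  105] 59 q[-1.25 -0.37  1.32  2.47  1.39  0.54 -1.71] t[ 373. -210.  325.] e[ -72. -186.  864.] w[ 203. -114.  608.] lean -12.8 side -32.5 ydir [-0.45 -0.7   0.56]
```

```bash
cat > p2.py <<'E'
from plan import *
import sys
r=float(sys.argv[1]);z0=float(sys.argv[2])
q=np.array([2.365,.984,-1.24,2.362,1.069,1.007,-.91])
for i in range(6): q=row(q,[-5,-25,45],-np.pi/18)
A=lambda az,r,z:[r*np.cos(np.radians(az)),r*np.sin(np.radians(az)),z]
for az in(-60,-20,20,50,80): q,i=goto(q,A(az,r,z0));
print(az,i,desc(q))
for i in range(30):
    q=row(q,[0,0,50]);z=kin.fk(q)[1].apply([0,0,1])
    if np.degrees(np.arccos(-z[2]))>35: break
print('LEAN',i,desc(q))
for p in(A(70,r+60,800),A(50,650,700),A(20,650,600),A(-5,620,450),W([-100,35,150]),W([-60,40,25]),W([-5,130,25]),W([-60,40,150]),W([-60,0,150]),W([0,0,48]),W([-60,0,130]),[506,-285,250],[506,-285,105]):
    q,i=goto(q,p);print(np.round(p),i,desc(q))
E
python3 p2.py 520 600; echo; python3 p2.py 600 600
python3 - <<'E'
from plan import *
rng=np.random.default_rng(0);L=np.radians(35);z=np.array([np.cos(yaw)*np.sin(L),np.sin(yaw)*np.sin(L),-np.cos(L)]);res=[]
for sgn in(1,-1):
  y=sgn*np.array([-np.sin(yaw),np.cos(yaw),0]);C=R.from_matrix(np.c_[np.cross(y,z),y,z])
  for k in range(25):
    q=ik(rng.uniform(LO,HI),W([0,0,48]),C,reg=.01);t,B,e,w=kin.fk(q)
    if np.linalg.norm(t-W([0,0,48]))<1 and (B.inv()*C).magnitude()<.01: res.append((sgn,desc(q)))
print(len(res));[print(r) for r in res[:14]]
E
```

```text
80 5 q[-0.72  0.17 -0.87  1.34  0.1   1.47 -1.89] t[ 90. 512. 600.] e[ 74.  60. 889.] w[ 94. 439. 936.] lean 12.4 side 2.7 ydir [-0.15 -0.99 -0.08]
LEAN 9 q[-1.31  0.2  -0.18  0.32 -0.01  1.98 -1.82] t[ 84. 494. 947.] e[ 33. 104. 887.] w[  69.  287. 1221.] lean 37.5 side 3.2 ydir [-0.12 -0.98 -0.16]
[198. 545. 800.] 4 q[-1.06  0.08 -0.07  1.02 -0.25  1.44 -1.51] t[198. 545. 800.] e[ 24.  39. 896.] w[ 184.  338. 1074.] lean 37.4 side 3.2 ydir [-0.12 -0.98 -0.16]
[418. 498. 700.] 5 q[-0.72  0.23  0.07  1.11 -0.52  1.38 -1.  ] t[418. 498. 700.] e[ 99.  79. 883.] w[404. 290. 973.] lean 37.4 side 3.2 ydir [-0.12 -0.98 -0.16]
[611. 222. 600.] 7 q[-0.17  0.4   0.18  1.13 -0.72  1.59 -0.36] t[611. 222. 600.] e[216.  28. 852.] w[598.  13. 873.] lean 37.4 side 3.2 ydir [-0.12 -0.98 -0.16]
[618. -54. 450.] 6 q[ 0.23  0.55  0.23  1.28 -0.71  1.63  0.19] t[618. -54. 450.] e[281. -81. 812.] w[ 604. -264.  722.] lean 37.4 side 3.2 ydir [-0.12 -0.98 -0.16]
[543. -80. 244.] 4 q[ 0.31  0.65  0.23  1.72 -0.74  1.26  0.6 ] t[543. -80. 245.] e[ 315. -118.  782.] w[ 529. -290.  516.] lean 37.4 side 3.2 yd
[... 5252 characters left out ...]
 t[594.  13. 142.] e[ 302. -344.  651.] w[ 563. -182.  424.] lean 35.0 side 0.0 ydir [0. 1. 0.]')
(1, 'q[ 0.9   1.14 -1.25  1.8   0.62  0.77  2.55] t[594.  13. 142.] e[ 293. -408.  571.] w[ 563. -181.  424.] lean 35.0 side -0.0 ydir [ 0.  1. -0.]')
(1, 'q[ 0.66  0.85 -0.65  1.81 -0.24  0.65 -2.94] t[594.  13. 142.] e[ 319. -270.  704.] w[ 563. -182.  423.] lean 35.0 side 0.0 ydir [-0.  1. -0.]')
(1, 'q[ 0.9   1.14 -1.25  1.8   0.62  0.77  2.55] t[594.  13. 142.] e[ 293. -408.  571.] w[ 563. -181.  424.] lean 35.0 side -0.0 ydir [ 0.  1. -0.]')
(1, 'q[ 0.9   1.14 -1.25  1.8   0.62  0.77  2.55] t[594.  13. 142.] e[ 293. -408.  571.] w[ 563. -181.  424.] lean 35.0 side -0.0 ydir [ 0.  1. -0.]')
```

```bash
python3 mv.py "[-70,-420,400]"
```

```text
6.075 [ 2.364  0.981 -1.241  2.36   1.072  1.004 -0.915] [ -45.415 -305.72    79.899] [-2.938 -0.065  0.324]
toolz in stand [np.float64(0.2086654884498181), np.float64(0.03871599658403549), np.float64(-0.9772204385595421)] lean deg 12.053330406859725 2.2188177476552773 y -0.47232331483050904 -0.8579858745218927 r 309.07474386170935
in 100mm [ 0.156 -0.286  0.07 ] ys [-0.294 -0.157  0.013] up100 [ 0.022 -0.067 -0.326] F [ 0.261  0.19  -0.043]
to [ -70. -420.  400.] [-0.129  0.11  -1.123]
```

Now I'll go up and out in 6 rows, then twist -60° in 6 rows.

Call:
{"method": "carry_out", "body": {"moves": [{"tx":-0.021,"ty":0.018,"tz":-0.187,"twist":0,"fingers":1},{"tx":-0.021,"ty":0.018,"tz":-0.187,"twist":0,"fingers":1},{"tx":-0.021,"ty":0.018,"tz":-0.187,"twist":0,"fingers":1},{"tx":-0.021,"ty":0.018,"tz":-0.187,"twist":0,"fingers":1},{"tx":-0.021,"ty":0.018,"tz":-0.187,"twist":0,"fingers":1},{"tx":-0.021,"ty":0.018,"tz":-0.187,"twist":0,"fingers":1},{"tx":0,"ty":0,"tz":0,"twist":-0.0585,"fingers":1},{"tx":0,"ty":0,"tz":0,"twist":-0.0585,"fingers":1},{"tx":0,"ty":0,"tz":0,"twist":-0.0585,"fingers":1},{"tx":0,"ty":0,"tz":0,"twist":-0.0585,"fingers":1},{"tx":0,"ty":0,"tz":0,"twist":-0.0585,"fingers":1},{"tx":0,"ty":0,"tz":0,"twist":-0.0585,"fingers":1}]}}

```text
clock: 7.58
eef_pos: [-69.1, -418.2, 399.3]
tool_rot: [-3.108, -0.213, 1.437]
force: [-0.2, 0.3, -0.1]
width: 85.3
gripper_force: 0.0
```

```bash
python3 mv.py "[235,-407,660]"; python3 - <<'E'
from sim import *; from cell import ctrl
s=ctrl.read_state();q=s['qpos'];print(desc(q))
A=lambda az,r,z:[r*np.cos(np.radians(az)),r*np.sin(np.radians(az)),z]
for az,r,z in((-60,470,600),(-20,480,660),(20,480,690),(50,480,690),(78,500,690)): q,i=goto(q,A(az,r,z));print(np.round(A(az,r,z)),i,desc(q))
for i in range(12):
    q=row(q,[0,0,50]);print(desc(q))
E
```

```text
7.575 [ 2.466  0.468 -1.229  1.689  0.373  1.511  1.033] [ -69.124 -418.195  399.345] [-3.108 -0.213  1.437]
toolz in stand [np.float64(0.20973195007523962), np.float64(0.040093490308930176), np.float64(-0.9769365491947185)] lean deg 12.11653450479271 2.297803676560014 y -0.9986997291225709 0.03922074385421459 r 423.8692433664682
in 100mm [0.326 0.013 0.07 ] ys [ 0.01  -0.333  0.013] up100 [ 0.07  -0.011 -0.326] F [-0.174  0.281 -0.129]
to [ 235. -407.  660.] [ 0.351  0.972 -0.846]
q[ 2.47  0.47 -1.23  1.69  0.37  1.51  1.03] t[ -73. -416.  402.] e[-203. -148.  836.] w[ -69. -493.  737.] lean 12.2 side 2.5 ydir [ 0.04 -1.   -0.04]
[ 235. -407.  600.] 7 q[ 1.69  0.45 -1.16  1.11  0.24  1.96  0.49] t[ 235. -407.  600.] e[ -39. -238.  841.] w[ 240. -482.  935.] lean 12.2 side 2.5 ydir [ 0.04 -1.   -0.04]
[ 451. -164.  660.] 6 q[ 1.01  0.39 -1.08  0.98  0.13  1.98 -0.12] t[ 451. -165.  660.] e[ 105. -186.  854.] w[ 456. -239.  995.] lean 12.2 side 2.5 ydir [ 0.04 -1.   -0.04]
[451. 164. 690.] 6 q[ 0.43  0.3  -1.1   1.    0.08  1.88 -0.75] t[451. 164. 690.] e[148. -75. 872.] w[ 456.   91.
[... 1439 characters left out ...]
98 -1.6 ] t[ 99. 481. 916.] e[ 37.  89. 889.] w[  84.  297. 1206.] lean 32.7 side 2.5 ydir [ 0.03 -1.   -0.03]
q[-1.23  0.17 -0.23  0.35 -0.01  1.98 -1.6 ] t[ 98. 477. 947.] e[ 36.  89. 889.] w[  78.  272. 1222.] lean 37.2 side 2.4 ydir [ 0.03 -1.   -0.03]
q[-1.25  0.18 -0.21  0.27 -0.02  1.98 -1.61] t[ 97. 474. 978.] e[ 35.  92. 889.] w[  73.  248. 1236.] lean 41.8 side 2.4 ydir [ 0.03 -1.   -0.03]
q[-1.27  0.18 -0.17  0.18 -0.03  1.98 -1.61] t[  95.  470. 1007.] e[ 34.  96. 888.] w[  68.  224. 1247.] lean 46.3 side 2.3 ydir [ 0.02 -1.   -0.03]
q[-1.3   0.16 -0.04  0.18 -0.13  1.92 -1.6 ] t[  93.  465. 1034.] e[ 27.  83. 891.] w[  63.  201. 1253.] lean 50.9 side 2.2 ydir [ 0.02 -1.   -0.03]
```

```bash
python3 - <<'E'
from mv import *
w=[s['eef_pos'],[235,-407,600],[451,-164,660],[451,164,690],[309,368,700],[146,478,700]]
for a,b in zip(w,w[1:]):
    d=np.array(b)-a;n=int(np.ceil(np.linalg.norm(d)/58));print(n,tl(d)/n)
E
```

```text
7 [ 0.044  0.14  -0.093]
6 [ 0.153  0.101 -0.004]
6 [ 0.18  -0.024  0.023]
5 [ 0.121 -0.111  0.023]
4 [ 0.071 -0.146  0.02 ]
```

Call:
{"method": "carry_out", "body": {"moves": [{"tx":0.044,"ty":0.14,"tz":-0.093,"twist":0,"fingers":1},{"tx":0.044,"ty":0.14,"tz":-0.093,"twist":0,"fingers":1},{"tx":0.044,"ty":0.14,"tz":-0.093,"twist":0,"fingers":1},{"tx":0.044,"ty":0.14,"tz":-0.093,"twist":0,"fingers":1},{"tx":0.044,"ty":0.14,"tz":-0.093,"twist":0,"fingers":1},{"tx":0.044,"ty":0.14,"tz":-0.093,"twist":0,"fingers":1},{"tx":0.044,"ty":0.14,"tz":-0.093,"twist":0,"fingers":1}]}}

```text
clock: 8.45
eef_pos: [236.2, -409.4, 600.9]
tool_rot: [-3.106, -0.211, 1.43]
force: [0.2, -0.4, 0.1]
width: 85.3
gripper_force: 0.0
```

Call:
{"method": "carry_out", "body": {"moves": [{"tx":0.153,"ty":0.101,"tz":-0.004,"twist":0,"fingers":1},{"tx":0.153,"ty":0.101,"tz":-0.004,"twist":0,"fingers":1},{"tx":0.153,"ty":0.101,"tz":-0.004,"twist":0,"fingers":1},{"tx":0.153,"ty":0.101,"tz":-0.004,"twist":0,"fingers":1},{"tx":0.153,"ty":0.101,"tz":-0.004,"twist":0,"fingers":1},{"tx":0.153,"ty":0.101,"tz":-0.004,"twist":0,"fingers":1}]}}

```text
clock: 9.2
eef_pos: [453.5, -167.6, 659.0]
tool_rot: [-3.106, -0.21, 1.43]
force: [0.7, -0.8, 0.0]
width: 85.3
gripper_force: 0.0
```

```bash
python3 - <<'E'
from mv import *
print(s['clock'],s['qpos'],s['eef_pos'],s['tool_rot'],s['force'])
w=[s['eef_pos'],[451,164,700],[309,368,700],[146,478,700]]
for a,b in zip(w,w[1:]):
    d=np.array(b)-a;n=int(np.ceil(np.linalg.norm(d)/58));print(n,tl(d)/n)
E
```

```text
9.2 [ 1.012  0.387 -1.077  0.976  0.137  1.97  -0.116] [ 453.481 -167.559  658.983] [-3.106 -0.21   1.43 ] [ 0.669 -0.802  0.005]
6 [ 0.183 -0.027  0.017]
5 [ 0.119 -0.112  0.029]
4 [ 0.07  -0.147  0.02 ]
```

Call:
{"method": "carry_out", "body": {"moves": [{"tx":0.183,"ty":-0.027,"tz":0.017,"twist":0,"fingers":1},{"tx":0.183,"ty":-0.027,"tz":0.017,"twist":0,"fingers":1},{"tx":0.183,"ty":-0.027,"tz":0.017,"twist":0,"fingers":1},{"tx":0.183,"ty":-0.027,"tz":0.017,"twist":0,"fingers":1},{"tx":0.183,"ty":-0.027,"tz":0.017,"twist":0,"fingers":1},{"tx":0.183,"ty":-0.027,"tz":0.017,"twist":0,"fingers":1},{"tx":0.119,"ty":-0.112,"tz":0.029,"twist":0,"fingers":1},{"tx":0.119,"ty":-0.112,"tz":0.029,"twist":0,"fingers":1},{"tx":0.119,"ty":-0.112,"tz":0.029,"twist":0,"fingers":1},{"tx":0.119,"ty":-0.112,"tz":0.029,"twist":0,"fingers":1},{"tx":0.119,"ty":-0.112,"tz":0.029,"twist":0,"fingers":1}]}}

```text
clock: 10.58
eef_pos: [305.9, 367.8, 699.5]
tool_rot: [-3.109, -0.208, 1.43]
force: [0.8, 0.2, 0.5]
width: 85.3
gripper_force: 0.0
```

Call:
{"method": "carry_out", "body": {"moves": [{"tx":0.07,"ty":-0.147,"tz":0.02,"twist":0,"fingers":1},{"tx":0.07,"ty":-0.147,"tz":0.02,"twist":0,"fingers":1},{"tx":0.07,"ty":-0.147,"tz":0.02,"twist":0,"fingers":1},{"tx":0.07,"ty":-0.147,"tz":0.02,"twist":0,"fingers":1},{"tx":0.035,"ty":0,"tz":-0.163,"twist":0,"fingers":1},{"tx":0.035,"ty":0,"tz":-0.163,"twist":0,"fingers":1},{"tx":0.035,"ty":0,"tz":-0.163,"twist":0,"fingers":1},{"tx":0.035,"ty":0,"tz":-0.163,"twist":0,"fingers":1}]}}

```text
clock: 11.58
eef_pos: [145.6, 484.3, 752.7]
tool_rot: [-3.109, -0.175, 1.426]
force: [0.8, 0.2, -0.7]
width: 85.3
gripper_force: 0.0
```

```bash
python3 mv.py
```

```text
11.575 [-1.123  0.235 -0.296  0.77   0.035  1.971 -1.531] [145.581 484.337 752.657] [-3.109 -0.175  1.426]
toolz in stand [np.float64(0.17354634331919924), np.float64(0.03620381729776334), np.float64(-0.9841600227267945)] lean deg 10.00069888962962 2.074779343072124 y -0.9991232245730153 0.027005245553236166 r 505.7434970204812
in 100mm [0.328 0.009 0.058] ys [ 0.007 -0.333  0.012] up100 [ 0.058 -0.011 -0.328] F [ 0.79   0.222 -0.692]
```

Call:
{"method": "carry_out", "body": {"moves": [{"tx":0.03,"ty":0,"tz":-0.164,"twist":0,"fingers":1},{"tx":0.042,"ty":0,"tz":-0.161,"twist":0,"fingers":1},{"tx":0.054,"ty":0,"tz":-0.158,"twist":0,"fingers":1},{"tx":0.066,"ty":0,"tz":-0.153,"twist":0,"fingers":1}]}}

```text
clock: 12.08
eef_pos: [140.3, 475.1, 817.0]
tool_rot: [-3.123, -0.319, 1.422]
force: [0.5, -0.0, 0.4]
width: 85.7
gripper_force: 0.0
```

```bash
python3 mv.py
```

```text
12.075 [-1.336  0.188  0.057  0.659 -0.079  1.981 -1.47 ] [140.281 475.115 817.027] [-3.123 -0.319  1.422]
toolz in stand [np.float64(0.3128783950258976), np.float64(0.023711146930698347), np.float64(-0.9494971782144743)] lean deg 18.23808988874043 1.3586759789556053 y -0.9995811817652246 0.02318120372985165 r 495.39187609305833
in 100mm [0.317 0.008 0.104] ys [ 0.006 -0.333  0.008] up100 [ 0.104 -0.006 -0.316] F [ 0.487 -0.033  0.378]
```

Call:
{"method": "carry_out", "body": {"moves": [{"tx":0.058,"ty":0,"tz":-0.157,"twist":0,"fingers":1},{"tx":0.068,"ty":0,"tz":-0.153,"twist":0,"fingers":1},{"tx":0.08,"ty":0,"tz":-0.147,"twist":0,"fingers":1},{"tx":0.09,"ty":0,"tz":-0.14,"twist":0,"fingers":1}]}}

```text
clock: 12.58
eef_pos: [134.3, 471.6, 879.8]
tool_rot: [-3.137, -0.471, 1.42]
force: [-0.3, -0.6, -0.1]
width: 85.5
gripper_force: 0.0
```

```bash
python3 mv.py
```

```text
12.575 [-1.375  0.168  0.107  0.525 -0.096  1.981 -1.483] [134.321 471.555 879.821] [-3.137 -0.471  1.42 ]
toolz in stand [np.float64(0.45393624886538275), np.float64(0.010916000914705196), np.float64(-0.8909672961955758)] lean deg 26.998250727431934 0.6254532033972443 y -0.9998530439811673 0.016733773913151093 r 490.3122263021684
in 100mm [0.297 0.006 0.151] ys [ 0.004 -0.333  0.004] up100 [ 0.151 -0.001 -0.297] F [-0.348 -0.643 -0.074]
```

Call:
{"method": "carry_out", "body": {"moves": [{"tx":0.08,"ty":0,"tz":-0.147,"twist":0,"fingers":1},{"tx":0.085,"ty":0,"tz":-0.143,"twist":0,"fingers":1},{"tx":0.09,"ty":0,"tz":-0.14,"twist":0,"fingers":1},{"tx":0.095,"ty":0,"tz":-0.137,"twist":0,"fingers":1}]}}

```text
clock: 13.08
eef_pos: [125.0, 458.3, 941.2]
tool_rot: [3.133, -0.62, 1.42]
force: [0.3, 0.4, -0.0]
width: 85.4
gripper_force: 0.0
```

```bash
python3 mv.py; python3 - <<'E'
from plan import *
from mv import s,tl
print(W([-60,57,45]))
q=s['qpos'];p=s['eef_pos']
for b in([260,500,780],[450,440,680],[611,200,580],[600,-100,420],W([-130,40,130])):
    d=np.array(b)-p;n=int(np.ceil(np.linalg.norm(d)/58));q,i=goto(q,b);print(np.round(b),n,tl(d)/n,desc(q));p=np.array(b)
E
```

```text
13.075 [-1.428  0.147  0.18   0.398 -0.122  1.981 -1.496] [125.015 458.349 941.162] [ 3.133 -0.62   1.42 ]
toolz in stand [np.float64(0.5813016942223358), np.float64(0.0008498889995445236), np.float64(-0.8136876661120841)] lean deg 35.54216383285578 0.04869505859066362 y -0.9999202507706744 0.010746790893800547 r 475.09177907799193
in 100mm [0.271 0.004 0.194] ys [ 0.004 -0.333  0.   ] up100 [ 0.194  0.002 -0.271] F [ 0.3    0.358 -0.042]
[527.579 -36.97  139.   ]
[260 500 780] 4 [-0.036  0.105  0.14 ] q[-1.27  0.05  0.3   1.09 -0.26  1.43 -1.16] t[260. 500. 780.] e[ 10.  28. 898.] w[ 219.  305. 1060.] lean 35.8 side -1.5 ydir [-0.   -1.    0.03]
[450 440 680] 4 [-0.069  0.164  0.054] q[-0.92  0.19  0.44  1.21 -0.57  1.37 -0.64] t[447. 441. 681.] e[ 69.  82. 887.] w[407. 245. 961.] lean 35.8 side -1.5 ydir [-0.   -1.    0.03]
[611 200 580] 6 [-0.129  0.109 -0.023] q[-0.38  0.38  0.53  1.25 -0.81  1.55 -0.02] t[611. 200. 580.] e[194.  67. 857.] w[571.   3. 859.] lean 35.8 side -1.5 ydir [-0.   -1.    0.03]
[ 600 -100  420] 6 [-0.187  0.019 -0.024] q[ 0.12  0.56  0.56  1.4  -0.82  1.62  0.62] t[ 600. -100.  420.] e[293. -48. 810.] w[ 559. -298.  698.] lean 35.8 side -1.5 ydir [-0.   -1.    0.03]
[ 533. -109.  224.] 4 [-0.108 -0.055  0.123] q[ 0.18  0.69  0.53  1.8  -0.91  1.29  1.03] t[ 533. -109.  224.] e[343. -78. 769.] w[ 491. -308.  501.] lean 35.8 side -1.5 ydir [-0.   -1.    0.03]
```

Call:
{"method": "carry_out", "body": {"moves": [{"tx":-0.036,"ty":0.105,"tz":0.14,"twist":0,"fingers":1},{"tx":-0.036,"ty":0.105,"tz":0.14,"twist":0,"fingers":1},{"tx":-0.036,"ty":0.105,"tz":0.14,"twist":0,"fingers":1},{"tx":-0.036,"ty":0.105,"tz":0.14,"twist":0,"fingers":1},{"tx":-0.069,"ty":0.164,"tz":0.054,"twist":0,"fingers":1},{"tx":-0.069,"ty":0.164,"tz":0.054,"twist":0,"fingers":1},{"tx":-0.069,"ty":0.164,"tz":0.054,"twist":0,"fingers":1},{"tx":-0.069,"ty":0.164,"tz":0.054,"twist":0,"fingers":1}]}}

```text
clock: 14.08
eef_pos: [452.1, 439.9, 679.1]
tool_rot: [3.133, -0.619, 1.421]
force: [-0.5, 0.9, 0.1]
width: 85.4
gripper_force: 0.0
```

Call:
{"method": "carry_out", "body": {"moves": [{"tx":-0.129,"ty":0.109,"tz":-0.023,"twist":0,"fingers":1},{"tx":-0.129,"ty":0.109,"tz":-0.023,"twist":0,"fingers":1},{"tx":-0.129,"ty":0.109,"tz":-0.023,"twist":0,"fingers":1},{"tx":-0.129,"ty":0.109,"tz":-0.023,"twist":0,"fingers":1},{"tx":-0.129,"ty":0.109,"tz":-0.023,"twist":0,"fingers":1},{"tx":-0.129,"ty":0.109,"tz":-0.023,"twist":0,"fingers":1},{"tx":-0.187,"ty":0.019,"tz":-0.024,"twist":0,"fingers":0},{"tx":-0.187,"ty":0.019,"tz":-0.024,"twist":0,"fingers":0},{"tx":-0.187,"ty":0.019,"tz":-0.024,"twist":0,"fingers":0},{"tx":-0.187,"ty":0.019,"tz":-0.024,"twist":0,"fingers":0},{"tx":-0.187,"ty":0.019,"tz":-0.024,"twist":0,"fingers":0},{"tx":-0.187,"ty":0.019,"tz":-0.024,"twist":0,"fingers":0}]}}

```text
clock: 15.58
eef_pos: [601.3, -103.6, 419.8]
tool_rot: [3.132, -0.617, 1.421]
force: [1.0, -0.1, -0.1]
width: -0.1
gripper_force: 0.0
```

```bash
cat > go.py <<'E'
from plan import *
import sys
from mv import s,tl,Rm,R
# args: stand-frame points (mm rel. to stand_seat) for the TCP
def run(pts,step=58,sim=True):
    print(s['clock'],np.round(s['qpos'],2),np.round(s['eef_pos'],1),'F',np.round(s['force'],1),'w',round(s['width'],1)); q=s['qpos']; p=s['eef_pos']
    print('stand frame now',np.round(U(p),1),desc(q).split('lean')[1])
    for b in pts:
        b=W(b); d=b-p;n=int(np.ceil(np.linalg.norm(d)/step));
        print(np.round(b),n,np.round(tl(d)/n,4))
        if sim: q,i=goto(q,b);print('    ',desc(q))
        p=b
def U(p):
    c,sn=np.cos(yaw),np.sin(yaw); d=np.array(p)-S; return np.array([c*d[0]+sn*d[1],-sn*d[0]+c*d[1],d[2]])
E
python3 - <<'E'
from go import *
run([[-130,35,130],[-60,38,40],[-12,120,35],[-12,100,150]])
from h import *
t,sc=Cam('top'),Cam('scene')
a=t.crop(310,200,80,80,7,'pics/a.png',5); sc.crop(300,200,80,80,7,'pics/b.png',5)
a=cv2.imread('pics/a.png');b=cv2.imread('pics/b.png');cv2.imwrite('pics/m2.png',cv2.resize(np.hstack([a,b]),(800,400),interpolation=cv2.INTER_AREA))
E
```

```text
15.575 [ 0.13  0.57  0.55  1.39 -0.82  1.61  0.62] [ 601.3 -103.6  419.8] F [ 1.  -0.1 -0.1] w -0.1
stand frame now [-113.6  -26.7  325.8]  35.4 side -2.2 ydir [-0.01 -1.    0.04]
[ 538. -110.  224.] 4 [-0.105 -0.053  0.125]
     q[ 0.18  0.68  0.52  1.8  -0.91  1.28  1.03] t[ 538. -110.  224.] e[342. -78. 770.] w[ 493. -305.  503.] lean 35.4 side -2.2 ydir [-0.01 -1.    0.04]
[546. -40. 134.] 2 [ 0.008 -0.005  0.19 ]
     q[ 0.11  0.79  0.45  1.92 -1.08  1.1   1.14] t[546. -40. 134.] e[388. -59. 732.] w[ 501. -236.  413.] lean 35.4 side -2.2 ydir [-0.01 -1.    0.04]
[473.  21. 129.] 2 [ 0.062 -0.136  0.053]
     q[ 0.27  0.68  0.1   2.17 -1.1   0.78  1.19] t[473.  21. 129.] e[ 332. -108.  771.] w[ 428. -175.  408.] lean 35.4 side -2.2 ydir [-0.01 -1.    0.04]
[493.  17. 244.] 3 [ 0.074  0.023 -0.104]
     q[ 0.2   0.49  0.18  2.04 -0.88  0.98  0.86] t[493.  17. 244.] e[253. -63. 831.] w[ 449. -178.  523.] lean 35.4 side -2.2 ydir [-0.01 -1.    0.04]
```

View pics/m2.png

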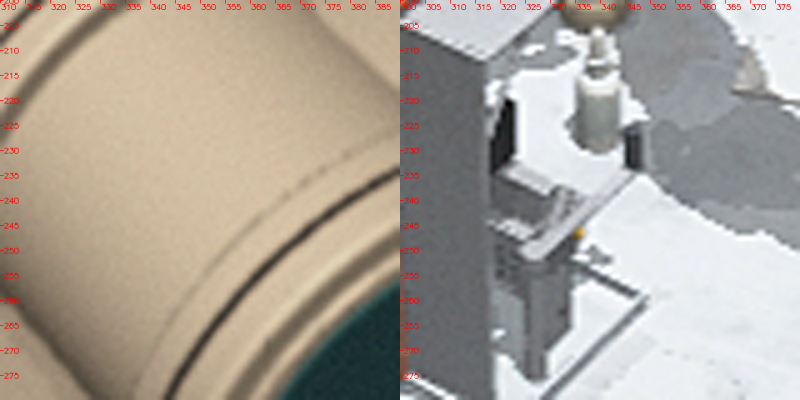

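The scene crop shows the knob at (346.8,229), top 224.5 and bottom 234. The bar runs from it over the brass pin (336,246) to (327,250), and the grip's top is at about (322,219). The top camera is blocked by the arm. I'll check the stand fit against these.

```bash
python3 - <<'E'
from plan import *
from h import Cam
np.set_printoptions(precision=1,suppress=True)
c=Cam('scene')
print('knob top',c.proj(W([-60,57,43])),c.proj(W([-60,57,13])),'seen 346,224.5 / 347.5,234')
print('pan corner',c.proj([W([-56,75,0])[0],W([-56,75,0])[1],3]),'seen 348,259.5')
print('pin end',c.proj(W([-2,61,0])),'seen 336,246')
print('grip front top',c.proj(W([-13,5,69])),c.proj(W([-13,-5,69])),'seen 323,219.5', 'roof corner',c.proj(W([-15,60,182])),c.proj(W([-15,-60,182])))
E
```

```text
knob top [345.6 225.1] [345.5 232.6] seen 346,224.5 / 347.5,234
pan corner [348.9 260.2] seen 348,259.5
pin end [335.2 246.4] seen 336,246
grip front top [322.4 219.8] [319.8 218.6] seen 323,219.5 roof corner [337.6 195.9] [304.6 181.1]
```

```bash
python3 - <<'E'
from go import *
run([[-130,24,130],[-64,24,34]]); run([[-60,66,34],[-47,93,34],[-27,114,34],[-16,123,34]],30)
E
```

```text
15.725 [ 0.13  0.57  0.56  1.39 -0.82  1.61  0.62] [ 600.6 -105.5  418.4] F [0.3 1.5 0.6] w -0.5
stand frame now [-115.5  -26.3  324.4]  35.3 side -2.2 ydir [-0.01 -1.    0.04]
[ 549. -111.  224.] 4 [-0.103 -0.043  0.125]
     q[ 0.18  0.7   0.52  1.77 -0.91  1.29  1.  ] t[ 549. -111.  224.] e[347. -78. 766.] w[ 504. -307.  503.] lean 35.3 side -2.2 ydir [-0.01 -1.    0.04]
[559. -46. 128.] 3 [-0.002  0.     0.129]
     q[ 0.11  0.81  0.45  1.88 -1.08  1.11  1.12] t[559. -46. 128.] e[396. -61. 723.] w[ 514. -242.  407.] lean 35.3 side -2.2 ydir [-0.01 -1.    0.04]
15.725 [ 0.13  0.57  0.56  1.39 -0.82  1.61  0.62] [ 600.6 -105.5  418.4] F [0.3 1.5 0.6] w -0.5
stand frame now [-115.5  -26.3  324.4]  35.3 side -2.2 ydir [-0.01 -1.    0.04]
[519. -35. 128.] 11 [-0.037 -0.028  0.082]
     q[ 0.12  0.77  0.44  2.   -1.1   1.05  1.2 ] t[519. -35. 128.] e[380. -64. 738.] w[ 474. -231.  407.] lean 35.3 side -2.2 ydir [-0.01 -1.    0.04]
[494. -18. 128.] 1 [ 0.036 -0.09   0.025]
     q[ 0.17  0.73  0.34  2.08 -1.1   0.97  1.22] t[494. -18. 128.] e[361. -78. 753.] w[ 449. -214.  407.] lean 35.3 side -2.2 ydir [-0.01 -1.    0.04]
[477.   5. 128.] 1 [ 0.055 -0.07   0.038]
     q[ 0.23  0.69  0.2   2.15 -1.1   0.85  1.21] t[477.   5. 128.] e[341. -97. 767.] w[ 432. -191.  407.] lean 35.3 side -2.2 ydir [-0.01 -1.    0.04]
[470.  17. 128.] 1 [ 0.03  -0.03   0.021]
     q[ 0.28  0.68  0.11  2.18 -1.1   0.78  1.19] t[470.  17. 128.] e[ 331. -110.  771.] w[ 425. -178.  407.] lean 35.3 side -2.2 ydir [-0.01 -1.    0.04]
```

Call:
{"method": "carry_out", "body": {"moves": [{"tx":-0.103,"ty":-0.043,"tz":0.125,"twist":0,"fingers":0},{"tx":-0.103,"ty":-0.043,"tz":0.125,"twist":0,"fingers":0},{"tx":-0.103,"ty":-0.043,"tz":0.125,"twist":0,"fingers":0},{"tx":-0.103,"ty":-0.043,"tz":0.125,"twist":0,"fingers":0},{"tx":0,"ty":0,"tz":0.129,"twist":0,"fingers":0},{"tx":0,"ty":0,"tz":0.129,"twist":0,"fingers":0},{"tx":0,"ty":0,"tz":0.129,"twist":0,"fingers":0}]}}

```text
clock: 16.6
eef_pos: [561.4, -39.7, 131.4]
tool_rot: [3.131, -0.617, 1.424]
force: [-0.4, -0.1, -0.1]
width: -0.0
gripper_force: 0.0
```

```bash
python3 - <<'E'
from go import *
run([[-60,66,34],[-47,93,34],[-27,114,34],[-16,123,34]],28,False)
E
python3 mv.py|head -2
```

```text
16.6 [ 0.12  0.81  0.39  1.86 -1.06  1.07  1.08] [561.4 -39.7 131.4] F [-0.4 -0.1 -0.1] w -0.0
stand frame now [-57.1  23.2  37.4]  35.1 side -2.0 ydir [-0.   -1.    0.04]
[519. -35. 128.] 2 [-0.006 -0.071  0.002]
[494. -18. 128.] 2 [ 0.018 -0.045  0.013]
[477.   5. 128.] 2 [ 0.028 -0.035  0.019]
[470.  17. 128.] 1 [ 0.03  -0.029  0.021]
16.6 [ 0.124  0.806  0.391  1.862 -1.062  1.068  1.085] [561.426 -39.691 131.42 ] [ 3.131 -0.617  1.424]
toolz in stand [np.float64(0.5789463590077693), np.float64(0.00021233079233163842), np.float64(-0.8153656040741982)] lean deg 35.37647013746806 0.012165658352685125 y -0.99987994889501 0.012755627565539135 r 562.8276186417514
```

Call:
{"method": "carry_out", "body": {"moves": [{"tx":-0.006,"ty":-0.071,"tz":0.002,"twist":0,"fingers":0},{"tx":-0.006,"ty":-0.071,"tz":0.002,"twist":0,"fingers":0},{"tx":0.018,"ty":-0.045,"tz":0.013,"twist":0,"fingers":0},{"tx":0.018,"ty":-0.045,"tz":0.013,"twist":0,"fingers":0},{"tx":0.028,"ty":-0.035,"tz":0.019,"twist":0,"fingers":0},{"tx":0.028,"ty":-0.035,"tz":0.019,"twist":0,"fingers":0},{"tx":0.03,"ty":-0.029,"tz":0.021,"twist":0,"fingers":0}]}}

```text
clock: 17.48
eef_pos: [469.8, 16.5, 129.0]
tool_rot: [3.13, -0.617, 1.424]
force: [0.6, 0.7, -1.0]
width: 0.1
gripper_force: 0.3
```

```bash
python3 - <<'E'
from go import *
run([[-36,108,70],[-110,80,130],[-110,0,130]],58)
from h import *
t,sc=Cam('top'),Cam('scene')
sc.crop(290,180,120,90,6.5,'pics/b2.png',10)
E
```

```text
17.475 [ 0.25  0.69  0.11  2.15 -1.09  0.79  1.17] [469.8  16.5 129. ] F [ 0.6  0.7 -1. ] w 0.1
stand frame now [-16.8 122.8  35. ]  34.9 side -1.9 ydir [-0.   -1.    0.04]
[481.  -5. 164.] 1 [ 0.015  0.05  -0.132]
     q[ 0.27  0.62  0.16  2.1  -0.98  0.88  1.08] t[481.  -5. 164.] e[309. -99. 790.] w[ 438. -199.  444.] lean 34.9 side -1.9 ydir [-0.   -1.    0.04]
[497. -82. 224.] 2 [-0.043  0.046 -0.153]
     q[ 0.34  0.58  0.24  1.93 -0.8   1.09  0.96] t[497. -82. 224.] e[ 283. -113.  805.] w[ 454. -276.  505.] lean 34.9 side -1.9 ydir [-0.   -1.    0.04]
[576. -96. 224.] 2 [-0.002  0.133  0.   ]
     q[ 0.3   0.67  0.24  1.72 -0.8   1.16  0.84] t[576. -96. 224.] e[ 324. -117.  775.] w[ 533. -289.  505.] lean 34.9 side -1.9 ydir [-0.   -1.    0.04]
```

View pics/b2.png

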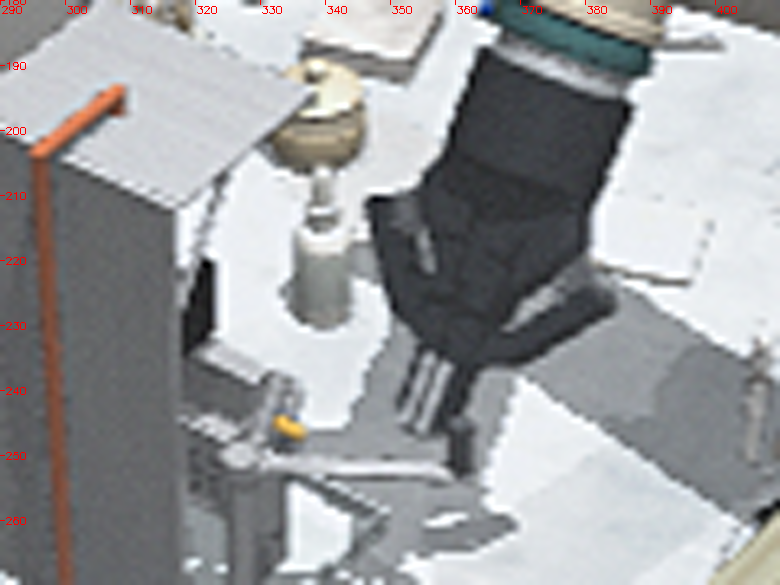

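The keeper is open to about 1 rad, with the knob at (360,248) and the pin at (333,246) free. Next I retreat and line up with the grip.

Call:
{"method": "carry_out", "body": {"moves": [{"tx":0.015,"ty":0.05,"tz":-0.132,"twist":0,"fingers":0},{"tx":-0.043,"ty":0.046,"tz":-0.153,"twist":0,"fingers":0},{"tx":-0.043,"ty":0.046,"tz":-0.153,"twist":0,"fingers":0},{"tx":0,"ty":0.133,"tz":0,"twist":0,"fingers":0.5},{"tx":0,"ty":0.133,"tz":0,"twist":0,"fingers":0.5},{"tx":0,"ty":0,"tz":0,"twist":0,"fingers":0.5}]}}

```text
clock: 18.32
eef_pos: [577.4, -95.3, 224.2]
tool_rot: [3.129, -0.616, 1.426]
force: [0.0, -0.9, 0.6]
width: 42.5
gripper_force: 0.0
```

```bash
python3 - <<'E'
from go import *
run([[-68.3,0,144],[-27.7,0,87],[1.2,0,46.4]],45)
from h import *
Cam('top').crop(310,200,80,80,7,'pics/a3.png',5)
i=cv2.imread('pics/a3.png');cv2.imwrite('pics/a3.png',i)
E
python3 mv.py|sed -n 2p
```

```text
18.325 [ 0.29  0.69  0.24  1.7  -0.81  1.17  0.84] [577.4 -95.3 224.2] F [ 0.  -0.9  0.6] w 42.5
stand frame now [-109.3   -1.7  130.2]  35.1 side -2.0 ydir [-0.   -1.    0.04]
[582. -55. 238.] 1 [ 0.138 -0.003  0.042]
     q[ 0.23  0.64  0.24  1.75 -0.83  1.14  0.79] t[582. -55. 238.] e[317. -91. 786.] w[ 539. -249.  518.] lean 35.1 side -2.0 ydir [-0.   -1.    0.04]
[589. -15. 181.] 2 [ 0.    -0.     0.117]
     q[ 0.19  0.7   0.2   1.81 -0.91  1.01  0.86] t[589. -15. 181.] e[348. -84. 764.] w[ 546. -209.  461.] lean 35.1 side -2.0 ydir [-0.   -1.    0.04]
[594.  14. 140.] 2 [ 0.    -0.     0.083]
     q[ 0.17  0.76  0.16  1.85 -0.98  0.92  0.91] t[594.  14. 140.] e[372. -79. 743.] w[ 551. -180.  421.] lean 35.1 side -2.0 ydir [-0.   -1.    0.04]
toolz in stand [np.float64(0.5783836054480199), np.float64(0.001545318157152599), np.float64(-0.815763456487689)] lean deg 35.336982688632816 0.08854024364893993 y -0.9998882387570871 0.013024260032574127 r 583.1515557069143
```

Call:
{"method": "carry_out", "body": {"moves": [{"tx":0.138,"ty":-0.003,"tz":0.042,"twist":0,"fingers":0.5},{"tx":0,"ty":0,"tz":0.117,"twist":0,"fingers":0.5},{"tx":0,"ty":0,"tz":0.117,"twist":0,"fingers":0.5},{"tx":0,"ty":0,"tz":0.083,"twist":0,"fingers":0.5},{"tx":0,"ty":0,"tz":0.083,"twist":0,"fingers":0.5},{"tx":0,"ty":0,"tz":0,"twist":0,"fingers":0.5}]}}

```text
clock: 19.12
eef_pos: [589.3, 15.2, 139.0]
tool_rot: [3.138, -0.618, 1.42]
force: [0.3, 0.5, 0.1]
width: 42.7
gripper_force: 0.0
```

```bash
python3 - <<'E'
from go import *
run([[1.2,0,46.4]],45,False)
from h import *
t,sc=Cam('top'),Cam('scene')
sc.crop(300,190,70,70,8.5,'pics/b4.png',5)
b=cv2.imread('pics/b4.png')
cv2.imwrite('pics/b4.png',b)
E
```

```text
19.125 [ 0.17  0.77  0.15  1.83 -0.97  0.92  0.89] [589.3  15.2 139. ] F [0.3 0.5 0.1] w 42.7
stand frame now [ 1.7  4.7 45. ]  35.1 side -1.6 ydir [-0.   -1.    0.03]
[594.  14. 140.] 1 [ 0.001  0.016 -0.005]
```

View pics/b4.png

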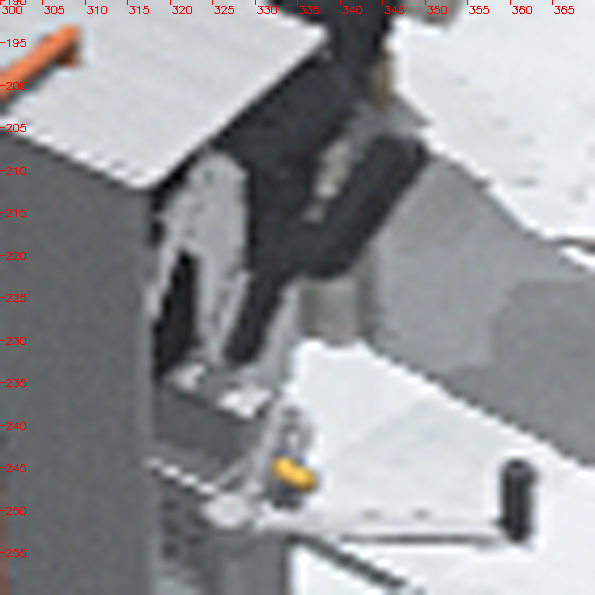

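Call:
{"method": "carry_out", "body": {"moves": [{"tx":0,"ty":0.016,"tz":-0.004,"twist":0,"fingers":0.5},{"tx":0,"ty":0,"tz":0,"twist":0,"fingers":0.25},{"tx":0,"ty":0,"tz":0,"twist":0,"fingers":0.22}]}}

```text
clock: 19.6
eef_pos: [595.7, 11.9, 141.1]
tool_rot: [3.133, -0.617, 1.421]
force: [0.0, 0.3, 0.2]
width: 19.1
gripper_force: 0.0
```

```bash
python3 - <<'E'
from go import *
run([[1.2,0,46.4]],45,False)
E
```

```text
19.6 [ 0.17  0.77  0.16  1.81 -0.97  0.93  0.88] [595.7  11.9 141.1] F [0.  0.3 0.2] w 19.1
stand frame now [-0.6 -2.1 47.1]  35.0 side -1.9 ydir [-0.   -1.    0.04]
[594.  14. 140.] 1 [ 0.004 -0.007  0.005]
```

Call:
{"method": "carry_out", "body": {"moves": [{"tx":0,"ty":-0.005,"tz":0.003,"twist":0,"fingers":0.17},{"tx":0,"ty":0,"tz":0,"twist":0,"fingers":0.15}]}}

```text
clock: 19.85
eef_pos: [593.8, 13.1, 140.0]
tool_rot: [3.135, -0.618, 1.42]
force: [-1.6, 0.5, 0.0]
width: 13.1
gripper_force: 0.9
```

```bash
python3 - <<'E'
from go import *
run([[1.2,0,46.4]],45,False);print(s['gripper_force'])
E
```

```text
19.85 [ 0.17  0.77  0.16  1.82 -0.97  0.93  0.88] [593.8  13.1 140. ] F [-1.6  0.5  0. ] w 13.1
stand frame now [ 0.3 -0.1 46. ]  35.0 side -1.8 ydir [-0.   -1.    0.04]
[594.  14. 140.] 1 [ 0.003 -0.     0.001]
0.8910154737532139
```

Call:
{"method": "carry_out", "body": {"moves": [{"tx":0,"ty":0,"tz":0,"twist":0,"fingers":0.13},{"tx":0,"ty":0,"tz":0,"twist":0,"fingers":0.0},{"tx":0,"ty":0,"tz":0,"twist":0,"fingers":0.0},{"tx":0,"ty":0,"tz":0,"twist":0,"fingers":0.0}]}}

```text
clock: 20.35
eef_pos: [593.7, 13.2, 140.1]
tool_rot: [3.135, -0.618, 1.42]
force: [-4.7, -1.1, 3.5]
width: 8.9
gripper_force: 58.6
```

```bash
python3 - <<'E'
from go import *
print(s['gripper_force'],s['torque'])
run([[-12,0,65]],6)
run([[1,0,66]],6,False)
E
```

```text
58.55994522571564 [-0.23   1.217  0.731]
20.35 [ 0.17  0.77  0.16  1.82 -0.97  0.93  0.88] [593.7  13.2 140.1] F [-4.7 -1.1  3.5] w 8.9
stand frame now [ 0.4  0.1 46.1]  35.0 side -1.8 ydir [-0.   -1.    0.04]
[592.   1. 159.] 4 [ 0.001  0.    -0.019]
     q[ 0.18  0.73  0.17  1.83 -0.94  0.96  0.87] t[592.   1. 159.] e[361. -83. 753.] w[ 550. -194.  439.] lean 35.0 side -1.8 ydir [-0.   -1.    0.04]
20.35 [ 0.17  0.77  0.16  1.82 -0.97  0.93  0.88] [593.7  13.2 140.1] F [-4.7 -1.1  3.5] w 8.9
stand frame now [ 0.4  0.1 46.1]  35.0 side -1.8 ydir [-0.   -1.    0.04]
[594.  14. 160.] 4 [ 0.01   0.    -0.013]
```

Call:
{"method": "carry_out", "body": {"moves": [{"tx":0,"ty":0,"tz":-0.01,"twist":0,"fingers":0},{"tx":0,"ty":0,"tz":-0.018,"twist":0,"fingers":0},{"tx":0,"ty":0,"tz":-0.024,"twist":0,"fingers":0},{"tx":0,"ty":0,"tz":-0.024,"twist":0,"fingers":0},{"tx":0,"ty":0,"tz":-0.03,"twist":0,"fingers":0},{"tx":0,"ty":0,"tz":-0.03,"twist":0,"fingers":0},{"tx":0,"ty":0,"tz":-0.03,"twist":0,"fingers":0},{"tx":0,"ty":0,"tz":-0.02,"twist":0,"fingers":0},{"tx":0,"ty":0,"tz":-0.005,"twist":0,"fingers":0}]}}

```text
clock: 21.48
eef_pos: [588.9, -20.2, 187.1]
tool_rot: [3.133, -0.617, 1.42]
force: [-2.1, 0.4, -3.6]
width: 9.1
gripper_force: 58.6
```

```bash
python3 - <<'E'
from go import *
print(s['gripper_force'],s['torque'],s['tool_rot'])
run([[-70,0,110]],30,False)
from h import *
t,sc=Cam('top'),Cam('scene')
sc.crop(300,170,100,90,7.5,'pics/b5.png',10)
E
```

```text
58.5895049571991 [-0.782  0.76   0.307] [ 3.133 -0.617  1.42 ]
21.475 [ 0.2   0.71  0.2   1.78 -0.9   1.03  0.83] [588.9 -20.2 187.1] F [-2.1  0.4 -3.6] w 9.1
stand frame now [-33.4  -0.8  93.1]  35.1 side -1.9 ydir [-0.   -1.    0.04]
[582. -56. 204.] 2 [-0.033 -0.002 -0.058]
```

View pics/b5.png

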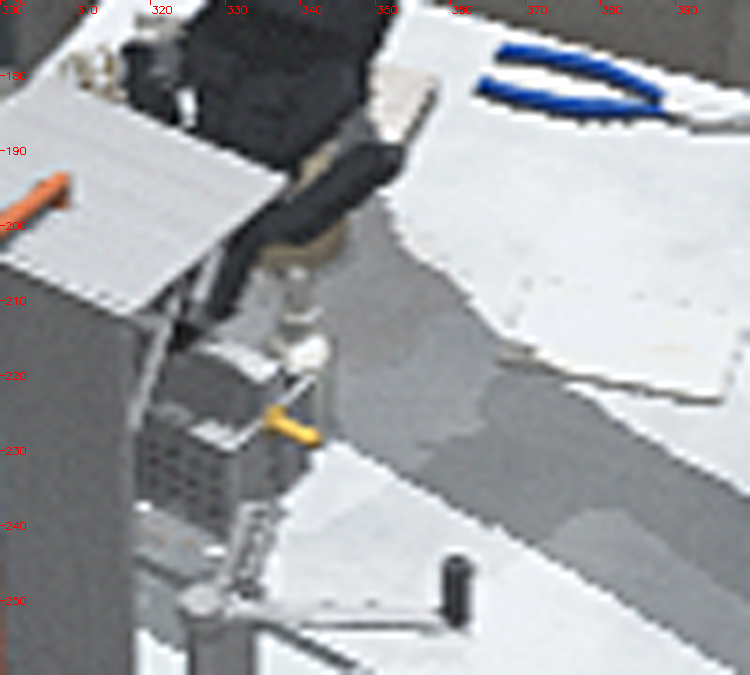

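Basket is clear of the slots and level, with the pin at (337,227). Now I carry it to the tile.

```bash
python3 - <<'E'
from mv import *
from sim import *
w=[s['eef_pos'],[575,-95,245],[507,-284,245],[507,-284,112]]
q=s['qpos']
for a,b in zip(w,w[1:]):
    d=np.array(b)-a;n=int(np.ceil(np.linalg.norm(d)/32));q,_=goto(q,b);print(n,tl(d)/n,desc(q))
E
```

```text
3 [-0.032 -0.002 -0.101] q[ 0.29  0.64  0.25  1.71 -0.79  1.2   0.81] t[575. -95. 245.] e[ 315. -111.  784.] w[ 532. -289.  525.] lean 35.1 side -1.9 ydir [-0.   -1.    0.04]
7 [-0.077 -0.018 -0.054] q[ 0.58  0.73  0.3   1.52 -0.67  1.41  0.98] t[ 507. -284.  245.] e[ 301. -217.  752.] w[ 464. -479.  525.] lean 35.1 side -1.9 ydir [-0.   -1.    0.04]
5 [-0.051 -0.001  0.072] q[ 0.6   0.9   0.27  1.6  -0.75  1.22  1.13] t[ 507. -284.  112.] e[ 347. -261.  684.] w[ 464. -479.  392.] lean 35.1 side -1.9 ydir [-0.   -1.    0.04]
```

Call:
{"method": "carry_out", "body": {"moves": [{"tx":-0.012,"ty":-0.001,"tz":-0.04,"twist":0,"fingers":0},{"tx":-0.024,"ty":-0.001,"tz":-0.08,"twist":0,"fingers":0},{"tx":-0.032,"ty":-0.002,"tz":-0.1,"twist":0,"fingers":0},{"tx":-0.028,"ty":-0.002,"tz":-0.083,"twist":0,"fingers":0},{"tx":-0.077,"ty":-0.018,"tz":-0.054,"twist":0,"fingers":0},{"tx":-0.077,"ty":-0.018,"tz":-0.054,"twist":0,"fingers":0},{"tx":-0.077,"ty":-0.018,"tz":-0.054,"twist":0,"fingers":0},{"tx":-0.077,"ty":-0.018,"tz":-0.054,"twist":0,"fingers":0},{"tx":-0.077,"ty":-0.018,"tz":-0.054,"twist":0,"fingers":0},{"tx":-0.077,"ty":-0.018,"tz":-0.054,"twist":0,"fingers":0},{"tx":-0.05,"ty":-0.012,"tz":-0.035,"twist":0,"fingers":0},{"tx":-0.027,"ty":-0.006,"tz":-0.019,"twist":0,"fingers":0}]}}

```text
clock: 23.08
eef_pos: [507.1, -285.5, 243.0]
tool_rot: [3.132, -0.616, 1.42]
force: [1.0, 0.3, -1.9]
width: 8.7
gripper_force: 58.8
```

Call:
{"method": "carry_out", "body": {"moves": [{"tx":-0.025,"ty":0,"tz":0.036,"twist":0,"fingers":0},{"tx":-0.051,"ty":-0.001,"tz":0.072,"twist":0,"fingers":0},{"tx":-0.051,"ty":-0.001,"tz":0.072,"twist":0,"fingers":0},{"tx":-0.051,"ty":-0.001,"tz":0.072,"twist":0,"fingers":0},{"tx":-0.045,"ty":-0.001,"tz":0.06,"twist":0,"fingers":0},{"tx":-0.02,"ty":0,"tz":0.028,"twist":0,"fingers":0},{"tx":0,"ty":0,"tz":0,"twist":0,"fingers":0}]}}

```text
clock: 23.95
eef_pos: [506.8, -283.8, 116.9]
tool_rot: [3.135, -0.618, 1.42]
force: [-0.3, -0.6, -2.0]
width: 9.4
gripper_force: 58.8
```

```bash
python3 mv.py "[506,-285.3,110]"; python3 - <<'E'
from h import *
t,sc=Cam('top'),Cam('scene')
t.crop(395,270,90,80,4.4,'pics/c1.png',10);sc.crop(330,160,90,80,4.4,'pics/c2.png',10)
cv2.imwrite('pics/c.png',np.hstack([cv2.imread('pics/c1.png'),cv2.imread('pics/c2.png')]))
np.set_printoptions(precision=1,suppress=True)
S=[505.9,-285.3]
for dx,dy in((-31,-52.5),(31,-52.5),(31,52.5),(-31,52.5)):
    w=-1.41; p=[S[0]+np.cos(w)*dx-np.sin(w)*dy,S[1]+np.sin(w)*dx+np.cos(w)*dy,8];print('tile corner scene px',sc.proj(p),'top',t.proj(p))
E
```

```text
23.95 [ 0.596  0.904  0.268  1.581 -0.744  1.224  1.115] [ 506.751 -283.828  116.882] [ 3.135 -0.618  1.42 ]
toolz in stand [np.float64(0.579723946532182), np.float64(0.001803411098936436), np.float64(-0.8148109556980443)] lean deg 35.431195141264034 0.10332790070490291 y -0.9999220513421491 0.011112191240866194 r 580.822526649339
in 100mm [0.272 0.004 0.193] ys [ 0.004 -0.333  0.001] up100 [ 0.193  0.002 -0.272] F [-0.311 -0.62  -1.987]
to [ 506.  -285.3  110. ] [-0.018 -0.002  0.016]
tile corner scene px [395.2 223. ] top [426.6 325.8]
tile corner scene px [399.3 212.2] top [450.1 330.1]
tile corner scene px [370.3 206.5] top [453.5 291.8]
tile corner scene px [365.6 217. ] top [430.6 287.7]
```

Call:
{"method": "carry_out", "body": {"moves": [{"tx":-0.012,"ty":0,"tz":0.008,"twist":0,"fingers":0},{"tx":-0.008,"ty":0,"tz":0.011,"twist":0,"fingers":0},{"tx":-0.008,"ty":0,"tz":0.011,"twist":0,"fingers":0},{"tx":-0.003,"ty":0,"tz":0.004,"twist":0,"fingers":0},{"tx":0,"ty":0,"tz":0,"twist":0,"fingers":0}]}}

```text
clock: 24.68
eef_pos: [506.5, -285.9, 103.5]
tool_rot: [3.134, -0.618, 1.42]
force: [0.0, 0.1, -2.9]
width: 9.1
gripper_force: 58.8
```

Call:
{"method": "carry_out", "body": {"moves": [{"tx":-0.003,"ty":0,"tz":0.004,"twist":0,"fingers":0},{"tx":0,"ty":0,"tz":0,"twist":0,"fingers":0}]}}

```text
clock: 24.92
eef_pos: [506.5, -286.0, 102.1]
tool_rot: [3.134, -0.618, 1.42]
force: [-0.6, -0.1, -3.3]
width: 8.8
gripper_force: 58.8
```

Call:
{"method": "carry_out", "body": {"moves": [{"tx":-0.003,"ty":0,"tz":0.004,"twist":0,"fingers":0},{"tx":0,"ty":0,"tz":0,"twist":0,"fingers":0}]}}

```text
clock: 25.18
eef_pos: [506.5, -286.0, 100.6]
tool_rot: [3.134, -0.618, 1.42]
force: [-0.3, -0.4, -2.4]
width: 9.1
gripper_force: 58.8
```

Call:
{"method": "carry_out", "body": {"moves": [{"tx":-0.0015,"ty":0,"tz":0.002,"twist":0,"fingers":0},{"tx":0,"ty":0,"tz":0,"twist":0,"fingers":0}]}}

```text
clock: 25.42
eef_pos: [506.6, -286.2, 100.1]
tool_rot: [3.133, -0.617, 1.421]
force: [-0.9, 0.1, -1.2]
width: 8.6
gripper_force: 59.0
```

Call:
{"method": "carry_out", "body": {"moves": [{"tx":-0.0015,"ty":0,"tz":0.002,"twist":0,"fingers":0},{"tx":0,"ty":0,"tz":0,"twist":0,"fingers":0}]}}

```text
clock: 25.68
eef_pos: [506.8, -286.3, 100.0]
tool_rot: [3.133, -0.618, 1.421]
force: [0.0, -0.8, 5.3]
width: 9.2
gripper_force: 59.8
```

```bash
python3 - <<'E'
from mv import *
from sim import *
print(s['force'],s['eef_pos'])
z=Rm.apply([0,0,1]); p=s['eef_pos']
q=s['qpos']
w=[p,p-100*z,[440,-420,420],[180,-480,640],[-70,-480,690]]
for a,b in zip(w,w[1:]):
    d=np.array(b)-a;n=int(np.ceil(np.linalg.norm(d)/58));q,_=goto(q,b);print(np.round(b),n,tl(d)/n,desc(q))
for i in range(20):
    q=row(q,[0,0,50]);print(i,desc(q))
    z=kin.fk(q)[1].apply([0,0,1])
    if np.degrees(np.arccos(-z[2]))<3: break
w=[kin.fk(q)[0],[180,-500,640],[450,-330,400],[506,-286,200],[506,-286,110]]
for b in w[1:]:
    q,i=goto(q,b);print(np.round(b),i,desc(q))
E
```

```text
[ 0.004 -0.811  5.282] [ 506.763 -286.261   99.992]
[ 497. -343.  182.] 2 [-0.     0.    -0.167] q[ 0.66  0.86  0.3   1.45 -0.67  1.4   1.06] t[ 497. -343.  182.] e[ 320. -272.  701.] w[ 455. -538.  462.] lean 35.0 side -1.9 ydir [-0.   -1.    0.04]
[ 440 -420  420] 5 [ 0.046 -0.029 -0.162] q[ 0.8   0.71  0.34  1.06 -0.59  1.9   0.91] t[ 440. -420.  420.] e[ 242. -270.  760.] w[ 398. -614.  700.] lean 35.0 side -1.9 ydir [-0.   -1.    0.04]
[ 180 -480  640] 6 [ 0.026 -0.137 -0.132] q[ 1.93  0.58 -1.18  0.92 -0.03  1.98  0.54] t[ 180. -479.  638.] e[-121. -281.  804.] w[  48. -598.  932.] lean 25.1 side -19.1 ydir [-0.17 -0.94  0.28]
[ -70 -480  690] 5 [-0.001 -0.164 -0.043] q[ 2.54  0.51 -1.25  0.91 -0.08  1.98  0.96] t[ -69. -480.  689.] e[-230. -143.  825.] w[-246. -491.  983.] lean 7.3 side -30.3 ydir [-0.23 -0.85  0.47]
0 q[ 2.57  0.47 -1.25  0.86 -0.12  1.98  0.94] t[ -62. -476.  724.] e[-217. -128.  836.] w[-244. -464. 1016.] lean 3.1 side -32.0 ydir [-0.23 -0.83  0.51]
1 q[ 2.58  0.44 -1.25  0.81 -0.17  1.98  0.92] t[ -55. -474.  760.] e[-205. -116.  844.] w[-242. -438. 1046.]
[... 2859 characters left out ...]
.09  0.97]
[ 180 -500  640] 21 q[ 0.38 -0.3   1.01  2.05 -1.1   0.57  1.75] t[ 180. -500.  640.] e[-148.   66.  876.] w[ -61. -288.  763.] lean -54.3 side -52.2 ydir [-0.   -0.41  0.91]
[ 450 -330  400] 20 q[ 0.61  0.06  0.1   2.23 -1.1   0.23  1.3 ] t[ 450. -330.  401.] e[ 28. -22. 897.] w[ 237. -223.  649.] lean -16.3 side -41.4 ydir [-0.17 -0.7   0.69]
[ 506 -286  200] 6 q[ 0.32  0.46  0.27  2.16 -1.1   0.23  1.18] t[ 506. -286.  201.] e[232. -89. 838.] w[ 372. -235.  513.] lean -5.7 side -24.3 ydir [-0.22 -0.88  0.42]
[ 506 -286  110] 3 q[ 0.37  0.64  0.21  2.11 -1.1   0.23  1.18] t[ 507. -287.  111.] e[ 303. -134.  785.] w[ 407. -257.  439.] lean -2.6 side -17.5 ydir [-0.23 -0.93  0.3 ]
```

The basket is resting on the tile. I'll ease the press, open, and back out along the tool axis.

Call:
{"method": "carry_out", "body": {"moves": [{"tx":0.001,"ty":0,"tz":-0.0015,"twist":0,"fingers":0},{"tx":0,"ty":0,"tz":0,"twist":0,"fingers":0.15},{"tx":0,"ty":0,"tz":0,"twist":0,"fingers":0.3},{"tx":0,"ty":0,"tz":0,"twist":0,"fingers":0.4},{"tx":0,"ty":0,"tz":0,"twist":0,"fingers":0.4},{"tx":0,"ty":0,"tz":-0.04,"twist":0,"fingers":0.4},{"tx":0,"ty":0,"tz":-0.08,"twist":0,"fingers":0.4},{"tx":0,"ty":0,"tz":-0.15,"twist":0,"fingers":0.4},{"tx":0,"ty":0,"tz":-0.18,"twist":0,"fingers":0.4},{"tx":0,"ty":0,"tz":-0.18,"twist":0,"fingers":0.4},{"tx":0,"ty":0,"tz":-0.18,"twist":0,"fingers":0.4}]}}

```text
clock: 27.05
eef_pos: [482.9, -426.3, 300.3]
tool_rot: [3.133, -0.616, 1.42]
force: [0.4, -0.6, -1.2]
width: 34.1
gripper_force: 0.0
```

```bash
python3 - <<'E'
from h import *
t,sc=Cam('top'),Cam('scene')
t.crop(320,200,150,140,2.6,'pics/c1.png',10);sc.crop(300,150,120,112,3.25,'pics/c2.png',10)
a,b=cv2.imread('pics/c1.png'),cv2.imread('pics/c2.png');b=cv2.resize(b,(390,a.shape[0]));cv2.imwrite('pics/c.png',np.hstack([a,b]))
print(ctrl.read_state()['clock'],ctrl.read_state()['eef_pos'])
S=[506.4,-286];w=1.405
np.set_printoptions(precision=1,suppress=True)
print('exp grip top',t.proj([*S,123]),sc.proj([*S,123]))
for sg in(-1,1): p=[S[0]-np.sin(w)*62*sg,S[1]+np.cos(w)*62*sg,54];print('pin',t.proj(p),sc.proj(p))
E
```

```text
27.15 [ 482.15227418 -430.88322987  303.04227754]
exp grip top [452.1 298. ] [384.4 187.7]
pin [454.5 284.2] [368.3 197.5]
pin [435.  325.5] [398.7 210.7]
```

View pics/c.png

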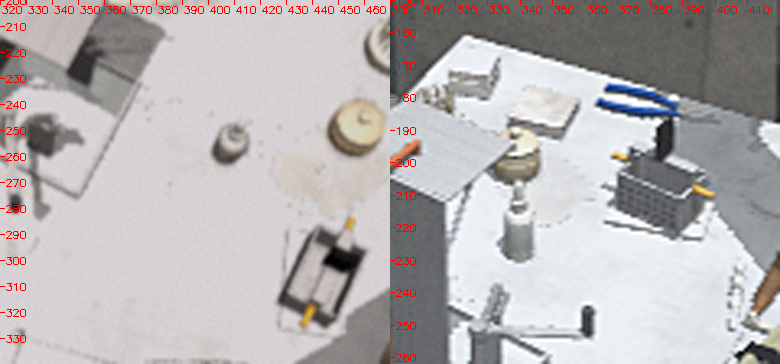

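The picture shows the basket upright on the tile, with its pins at top-view (451,286) and (434,322) and the rings inside. The keeper is open, with its knob at scene (359,247), and the bottle and jars are unmoved. I'm handing in.

```bash
python3 -c "
from cell import job
print(job.finish_job())"
```

```text
the job is handed in; nothing more can be done
None
```

I handed the job in at about 27 s: the keeper is open and the steel basket stands upright, within about 1 mm of the tile's middle by my measurements and released, with the bottle and jars unmoved. Two things could count against it: the basket sits about 19° askew to the tile, so two corners overhang by about 8 mm, and early on the wrist sensor briefly read 43 N, probably the hand touching the robot's own arm.

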